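# Set the potted succulents into the planters made for them

## Task

Put each of the four potted succulents into the low wooden planter made for it, standing flat on its floor: the long pot in the long box, the square pot in the square box, the large round pot in the large round tub and the small round pot in the small round tub. Carry them upright and set them down gently, and leave the empty pot and the yellow roll of tape where they are.

Things in the scene. Friction and masses are not known exactly. Their poses are not given: they have to be found in the camera images.
- large_center (a point): Large round terracotta pot with a green succulent growing in it (solid, filled with soil). 72 mm high, about 0.3 kg. Top 26 mm is an upright rim band of 64 mm diameter; below it the body tapers from 58 to 54 mm at the foot. Plant rises up to 20 mm above the rim, inside it. Point: on the pot's axis, half-way up (36 mm above the foot); z up.
- small_center (a point): Small round terracotta pot with a green succulent growing in it (solid, filled with soil), a ball cactus. 64 mm high, about 0.13 kg. Top 22 mm is an upright rim band of 44 mm diameter; below it the body tapers from 39 to 34 mm at the foot. Plant rises 18 mm above the rim, inside it. Point: on the axis, half-way up (32 mm above the foot); z up.
- square_center (a point): Square terracotta pot with a green succulent growing in it (solid, filled with soil). 66 mm high, about 0.24 kg. Top 24 mm is a rim band 56 x 56 mm; body below 48 x 48 mm. Plant (upright blades) rises 28 mm above the rim, inside it. Point: centre, half-way up (33 mm above the foot); x and y square to the sides, z up.
- long_center (a point): Long terracotta pot with a green succulent growing in it (solid, filled with soil), three rosettes in a row. 62 mm high, about 0.34 kg. Top 22 mm is a rim band 46 mm wide (along its x) and 110 mm long (along its y); body below 40 x 104 mm. Plants rise 18 mm above the rim, inside it. Point: centre, half-way up (31 mm above the foot); z up.
- tub_large: Large round low tub of pale wood, loose on the table, for the large round pot: 88 mm outside, 76 mm inside diameter, wall 30 mm high, floor 6 mm thick. Origin: centre of the underside; z up.
- tub_small: Small round low tub of pale wood, loose, for the small round pot: 65 mm outside, 53 mm inside diameter, wall 30 mm high, floor 6 mm thick. Origin: centre of the underside; z up.
- box_square: Square low box of pale wood, loose, for the square pot: 86 x 86 mm outside, 70 x 70 mm inside, walls 30 mm high, floor 6 mm thick. Origin: centre of the underside; x and y square to the sides, z up.
- box_long: Long low box of pale wood, loose, for the long pot: outside 140 mm (along its x) by 76 mm (along its y), inside 124 x 60 mm, walls 30 mm high, floor 6 mm thick. Origin: centre of the underside; z up.
- empty_center (a point): Empty terracotta pot without soil or plant, of the same outside shape as the large round pot (64 mm rim, 72 mm high). Stays where it is. Point: on the axis, half-way up.
- tape_center (a point): Roll of yellow masking tape lying flat, 72 mm diameter, 24 mm high, among the pots. Stays where it is. Point: its centre, half-way up.
Not all that is in view belongs to the job. Leave any blue or red look-alike of the box_long alone.

How it is judged:
By the outcome, as a careful person would: the job done as asked, in the order asked, and still so for the second after the job is handed in, with the robot touching nothing.
It also fails if it takes over 99 s, if anything falls off the work surface, if the arm or the gripper's body presses on something with over 40 N, if the wrist force passes 120 N, or if a joint passes its speed limit or range.

## Robot

A 6-joint arm with a two-finger parallel gripper is mounted at the origin on the work surface. World frame = base frame: x ahead of the robot, y to its left, z up, the work surface at z = 0. Lengths are in mm, angles in degrees, forces in N, time in s.
With the tool pointing down it reaches from about 275 to 850 mm from the base axis. Payload 19 kg.
Tool frame: the origin (TCP) lies on the centre line of the jaws, within the pads' length; the fingertips stand manip.finger_overhang ahead of it and the grasp point (between the pads) lies 8 mm behind it (manip.finger_overhang is the distance from the TCP to the fingertips, in mm); z points along the fingers, y is the direction in which the jaws open and shut (so a half turn about z gives the same grasp; the last joint's range is limited). The gripper opens to 85 mm and grips with 20 to 120 N. Pads are 22 mm wide; open, the fingers measure 114 mm over their backs; the gripper's body (76 mm by 85 mm) begins 54 mm behind the grasp point. The pads swing forward as they close: fully open they stand 13 mm farther back than shut.
Start: joints at [61.879, 8.623, 82.357, -0, 89.026, -7.678], TCP at [200.837, 538.754, 242.267] pointing down, gripper open.
Joint ranges: [-160.23, 160.23], [-39.13, 120.54], [6.94, 153.29], [-79.49, 259.48], [9.18, 160.14], [-161.06, 161.06]. Speed limits (degrees/s): [108.29, 108.29, 127.2, 172.46, 172.46, 172.46].

## Interface

Orientations are given as a 3x3 rotation matrix whose columns are the frame's x, y, z axes.
In Python, from rig import manip, cams gives the robot as it stands.
- The arm moves only by the tool arm_command, never from a script. Its argument "commands" is a list that holds one entry, the list of rows, each a list of 5 numbers: the finger opening in mm, from 0 to 85.4, then the shift along the tool's x, y, z in mm, then the turn about the tool's z in rad. In form: [[[gripper, dx, dy, dz, yaw], ...]]. A call has 1 to 12 rows; each row is the pose to reach, as a shift and turn from the pose commanded when the call began, along the tool's axes at that moment; what a row does not reach only later rows make up. A row lasts 1/8 s, in which the tool goes at most 62.5 mm and 10.7 degrees, less where a joint would pass 70% of its speed; a pose out of reach is approached as far as the arm can. A call with a gripper value outside its range is refused whole. The fingers move at their own pace and stop on an object; "grip_force" is the grip in N (left out, the last holds). Time passes only in rows, so rows that repeat a pose let the fingers close. It gives the time, the measured TCP pose, the force and the opening at its end, in the units of the state.
- manip.observe(): the state, without advancing time (a new reading comes with each control period).
- cams.get_image(name): name is "scene" or "top"; returns a dict with "img" (420x560x3 uint8, blue, green, red), "fx", "fy", "cx", "cy" (pixels), "k1" (the pictures are not rectified: a ray, as slopes to the right and down, at radius r is drawn at 1 + k1 r^2 times it, then the intrinsics apply), "rvec" (rotation vector, rad) and "tvec" (3), from world to camera coordinates, as OpenCV has them. Camera axes: x right, y down, z forward; pixel columns grow to the right and rows downward; lengths in mm; the calibration is good to about 2 mm. A picture is of the moment at which its call begins. There is no depth.
- manip.sign_off(): hands the job in, once; it reports no verdict.
The state is a dict: "time": time; "qpos": joint angles; "joint_vel": joint speeds; "joint_torque": joint torques, N m; "ee_pos": TCP position; "tool_rot": TCP orientation; "ft_force": force on the tool from outside, world axes, zero at the start; "torque": the same for the moment, N m; "finger_gap": opening from 0.0 (shut) to 1.0 (fully open).
Only numpy, scipy, OpenCV 4.12 (cv2) and the standard library are available. Lean on these libraries where they do the work, as an engineer would, in place of code of your own. Each camera call takes 0.05 s, during which the arm holds its last target.

## Working session

There is one attempt and no reset: what is moved stays moved. The work goes in short steps, Python scripts to look and compute and a tool call to move; the robot and the scene stay as the last step left them, time stands still between calls to the robot, and variables do not carry over. Pictures are saved under pics/ and viewed, and the job is handed in when it is done.

Besides the shell and the picture viewer there is one more tool, called after "Request:" in YAML: its name, and indented under it one key for each argument. arm_command: Moves the arm, as the interface text tells. Its arguments: {"type":"object","properties":{"commands":{"type":"array","items":{"type":"array","items":{"type":"array","items":{"type":"number"}}}},"grip_force":{"type":"number"}},"required":["commands"]}

```bash
mkdir -p pics; ls; python3 - <<'E'
from rig import manip,cams
import cv2
print(manip.observe()); print(manip.finger_overhang)
for n in("scene","top"):
    d=cams.get_image(n); cv2.imwrite(f"pics/{n}0.png",d["img"]); print({k:v for k,v in d.items() if k!="img"})
E
```

```text
pics
{'time': 0.0, 'qpos': array([ 6.18790847e+01,  8.65097706e+00,  8.23929723e+01,  7.91700835e-05,
        8.90269913e+01, -7.67833345e+00]), 'joint_vel': array([-0.08594106,  0.14294725,  0.06348914,  0.00381406,  0.02731032,
       -0.05328439]), 'joint_torque': array([-5.01337890e-04, -7.13066339e+01, -5.70853400e+01, -1.26011601e-04,
        9.12049989e-03, -3.21774837e-05]), 'ee_pos': array([200.74099749, 538.56714037, 241.67548728]), 'tool_rot': array([[-9.37022617e-01,  3.49268197e-01, -5.84799817e-04],
       [ 3.49268647e-01,  9.37021996e-01, -1.09133993e-03],
       [ 1.66799961e-04, -1.22686244e-03, -9.99999233e-01]]), 'ft_force': array([-0.38859363, -0.57340751, -0.53398401]), 'torque': array([ 0.03264058, -0.02296892,  0.0190778 ]), 'finger_gap': 1.0002931027256874}
11.0
{'fx': 535.8788883803661, 'fy': 535.8788883803661, 'cx': 275.10741966304676, 'cy': 199.11707187836498, 'k1': -0.047243519748577704, 'rvec': array([ 2.21524874,  0.80518557, -0.33887247]), 'tvec': array([-449.91328417,  -80.87331085, 1701.2896033 ])}
{'fx': 473.4816370646152, 'fy': 473.4816370646152, 'cx': 283.76993873849887, 'cy': 213.1736708267309, 'k1': -0.15031191091570092, 'rvec': array([ 2.1593516 , -2.13637883,  0.172157  ]), 'tvec': array([ 171.80048223,  424.35267549, 1615.45950809])}
```

View pics/scene0.png

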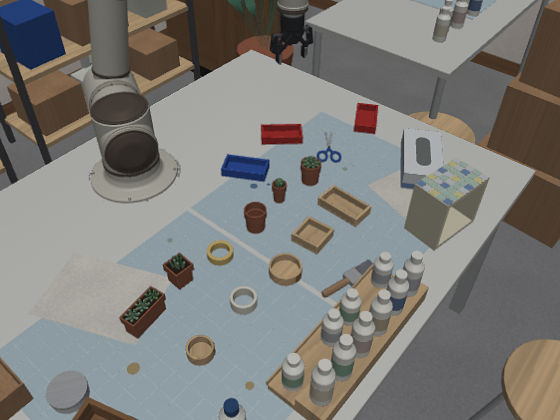

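View pics/top0.png

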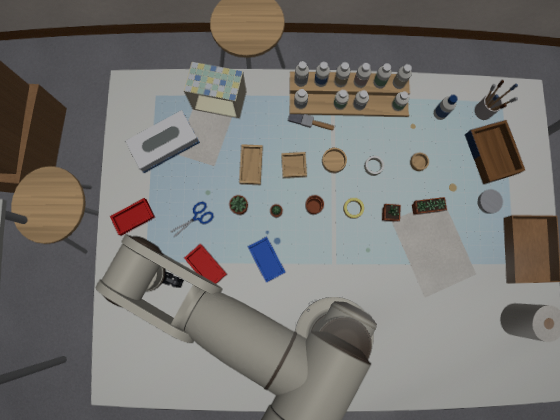

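```bash
cat > h.py <<'E'
import numpy as np, cv2
from rig import manip,cams
def cam(d):
    K=np.array([[d["fx"],0,d["cx"]],[0,d["fy"],d["cy"]],[0,0,1.]]); R=cv2.Rodrigues(np.array(d["rvec"]))[0]; return K,R,np.array(d["tvec"]),d["k1"]
def ray(d,uv):
    K,R,t,k=cam(d); p=(np.array(uv,float).reshape(-1,2)-[d["cx"],d["cy"]])/d["fx"]
    q=p.copy()
    for _ in range(20): q=p/(1+k*(q**2).sum(1,keepdims=True))
    return -R.T@t,(np.c_[q,np.ones(len(q))]@R)
def plane(d,uv,z):
    c,v=ray(d,uv); return (c+v*((z-c[2])/v[:,2])[:,None])[:,:2]
def proj(d,P):
    K,R,t,k=cam(d); P=np.array(P,float).reshape(-1,3)@R.T+t; q=P[:,:2]/P[:,2:]; q=q*(1+k*(q**2).sum(1,keepdims=True))
    return q*d["fx"]+[d["cx"],d["cy"]]
E
python3 - <<'E'
from h import *
d=cams.get_image("top");s=cams.get_image("scene")
print(ray(d,[0,0])[0],ray(s,[0,0])[0])
print(plane(d,[[335,340],[110,70]],0),plane(s,[[135,175],[240,55]],0))
cv2.imwrite("pics/tc1.png",cv2.resize(d["img"][140:225,225:325],None,fx=8,fy=7,interpolation=cv2.INTER_CUBIC)[:595])
cv2.imwrite("pics/tc2.png",cv2.resize(d["img"][140:225,290:450],None,fx=5,fy=5,interpolation=cv2.INTER_CUBIC))
cv2.imwrite("pics/sc1.png",cv2.resize(s["img"][150:290,210:380],None,fx=4.2,fy=4.2,interpolation=cv2.INTER_CUBIC))
cv2.imwrite("pics/sc2.png",cv2.resize(s["img"][235:370,110:270],None,fx=4.2,fy=4.2,interpolation=cv2.INTER_CUBIC))
E
```

```text
[ 176.14834782  191.19160317 1658.83017564] [1166.29463138 -703.97242871 1116.92811872]
[[-13.56242865  -5.18702167]
 [976.22525209 849.69230531]] [[   7.59755116   -1.6563548 ]
 [-260.55509558  782.89512522]]
```

View pics/tc1.png

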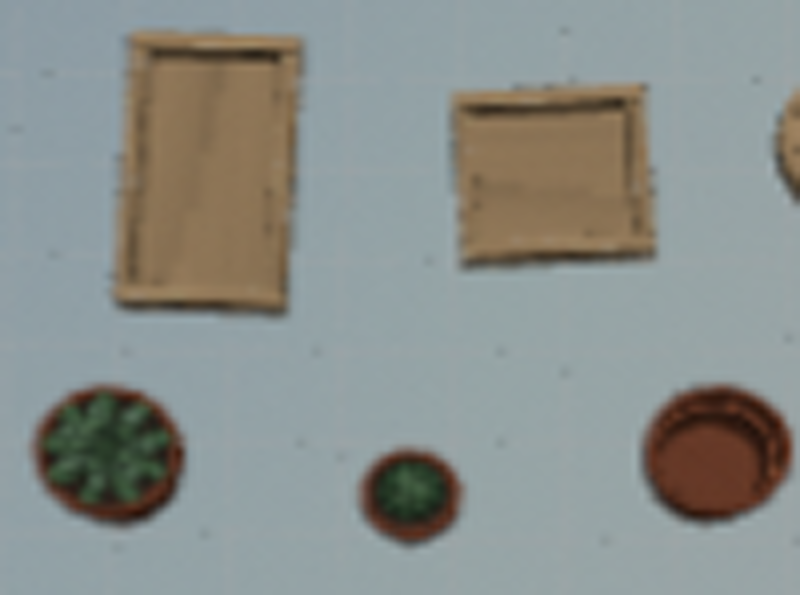

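View pics/tc2.png

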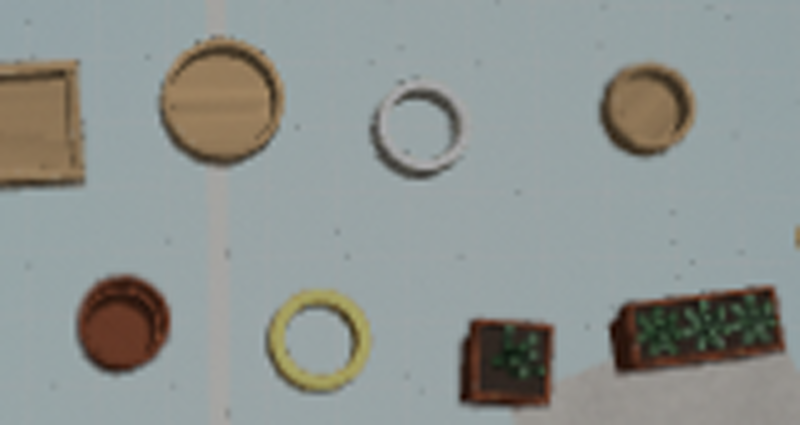

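View pics/sc1.png

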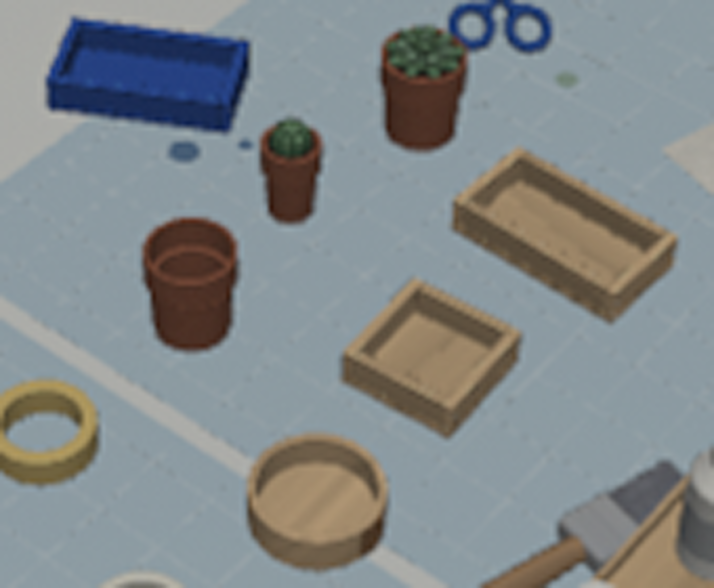

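View pics/sc2.png

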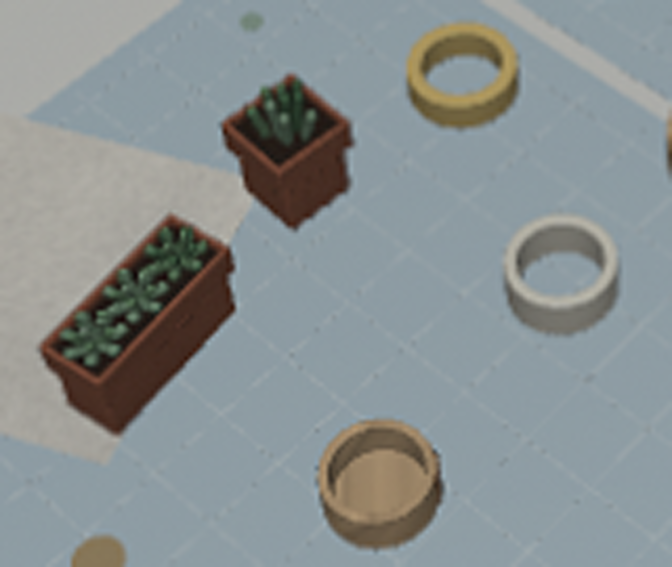

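```bash
cat > seg.py <<'E'
from h import *
# name: kind, height, foot half, top half (x,y), ROI windows top
O={"large":("r",72,27,32),"small":("r",64,17,22),"empty":("r",72,27,32),"tubL":("r",30,44,44),"tubS":("r",30,32.5,32.5),"tape":("r",24,36,36),
"square":("q",66,(24,24),(28,28)),"long":("q",62,(52,20),(55,23)),"boxS":("q",30,(43,43),(43,43)),"boxL":("q",30,(70,38),(70,38))}
W={"top":{"large":(239,205),"small":(276,211),"empty":(314,205),"tubL":(334,160),"tubS":(419,162),"tape":(353,208),"square":(391,213),"long":(430,206),"boxS":(294,165),"boxL":(251,165)},
"scene":{"large":(311,170),"small":(280,190),"empty":(256,217),"tubL":(286,269),"tubS":(200,349),"tape":(220,252),"square":(179,270),"long":(144,312),"boxS":(313,235),"boxL":(344,205)}}
def measure(d,cn,names=None,win=W,save=None):
    F=6; im=cv2.resize(d["img"],None,fx=F,fy=F,interpolation=cv2.INTER_CUBIC); a=im.astype(int)
    m=((a[...,2]-a[...,0]>22)|((a[...,1]-a[...,2]>12)&(a[...,1]-a[...,0]>-5)&(a[...,1]<130))).astype(np.uint8)
    m=cv2.morphologyEx(m,cv2.MORPH_CLOSE,np.ones((9,9),np.uint8)); m=cv2.morphologyEx(m,cv2.MORPH_OPEN,np.ones((7,7),np.uint8))
    cs,_=cv2.findContours(m,cv2.RETR_EXTERNAL,cv2.CHAIN_APPROX_NONE)
    out={}
    for n in names or O:
        p=np.array(win[cn][n])*F; best=[c for c in cs if cv2.contourArea(c)>1500 and cv2.pointPolygonTest(c,(float(p[0]),float(p[1])),True)>-30]
        if not best: print(cn,n,"none"); continue
        c=cv2.convexHull(max(best,key=cv2.contourArea))
        if save is not None: cv2.drawContours(im,[c],-1,(255,0,255),2)
        uv=(cv2.approxPolyDP(c,0.5,True).reshape(-1,2)+0.5)/F-0.5
        k,H,f,t=O[n]; C=ray(d,[0,0])[0][:2]
        T=plane(d,uv,H); B=plane(d,uv,0)
        if k=="r":
            u=T.mean(0)-C; u/=np.linalg.norm(u); v=np.array([-u[1],u[0]])
            w=(T@v); top=u*((T@u).max()-t)+v*(w.max()+w.min())/2
            foot=u*((B@u).min()+f)+v*((B@v).max()+(B@v).min())/2
            print(cn,n,"top",top.round(1),"foot",foot.round(1),"width",round(np.ptp(w),1),2*t)
            out[n]=top
        else:
            r=cv2.minAreaRect(T.astype(np.float32)); th=np.radians(r[2]); e=np.array([np.cos(th),np.sin(th)]); g=np.array([-e[1],e[0]])
            if (np.ptp(T@e)<np.ptp(T@g)): e,g=g,-e
            top=0;foot=0
            for ax,ht,hf in((e,t[0],f[0]),(g,t[1],f[1])):
                s=np.sign((T.mean(0)-C)@ax)
                top=top+ax*((s*(T@ax)).max()-ht)*s
                foot=foot+ax*((s*(B@ax)).min()+hf)*s
            print(cn,n,"top",top.round(1),"foot",foot.round(1),"ext",np.ptp(T@e).round(1),np.ptp(T@g).round(1),t,"long axis deg",np.degrees(np.arctan2(e[1],e[0])).round(1))
            out[n]=top
    if save: cv2.imwrite(save,im)
    return out,im
E
python3 - <<'E'
from seg import *
for cn,(x0,x1,y0,y1) in {"top":(225,455,140,230),"scene":(100,390,140,375)}.items():
    d=cams.get_image(cn); o,im=measure(d,cn,save="/tmp/a.png")
    c=im[y0*6:y1*6,x0*6:x1*6]; f=min(800/c.shape[1],600/c.shape[0]); cv2.imwrite(f"pics/seg_{cn}.png",cv2.resize(c,None,fx=f,fy=f,interpolation=cv2.INTER_AREA))
E
```

```text
top large top [446.5 332.3] foot [450.4 334.4] width 61.5 64
top small top [426.8 203.4] foot [431.6 203.7] width 42.3 44
top empty top [449.2  73.1] foot [454.1  71. ] width 62.4 64
top tubL top [619.7  -1.4] foot [623.6  -3.1] width 87.6 88
top tubS top [ 620.1 -311.9] foot [ 623.5 -315.8] width 64.7 65.0
top tape top [446.9 -69.3] foot [449.1 -71.4] width 71.7 72
top square top [ 427.  -195.9] foot [ 429.6 -200. ] ext 62.2 59.2 (28, 28) long axis deg 86.9
top long top [ 453.6 -334.5] foot [ 455.5 -337.9] ext 122.4 48.5 (55, 23) long axis deg 97.9
top boxS top [600.3 143.4] foot [603.8 142.4] ext 89.5 85.4 (43, 43) long axis deg 3.8
top boxL top [599.9 295.9] foot [603.5 297.3] ext 142.9 76.0 (70, 38) long axis deg 178.2
scene large top [445.1 336.9] foot [443.4 339.1] width 61.8 64
scene small top [425.  209.6] foot [425.2 209.3] width 41.7 44
scene empty top [450.6  73.7] foot [446.6  78.1] width 61.2 64
scene tubL top [620.   -0.9] foot [617.1   2.8] width 86.3 88
scene tubS top [ 620.4 -311.4] foot [ 617.7 -309.3] width 65.3 65.0
scene tape top [447.5 -67.9] foot [444.6 -65.4] width 71.0 72
scene square top [ 422.5 -194.4] foot [ 423.2 -192.5] ext 97.8 74.4 (28, 28) long axis deg 174.3
scene long top [ 451.9 -332.9] foot [ 449.6 -332. ] ext 128.6 76.4 (55, 23) long axis deg 97.6
scene boxS top [600.4 144.2] foot [597.9 146.8] ext 105.9 96.3 (43, 43) long axis deg 93.8
scene boxL top [600.1 298.5] foot [598.4 301.6] ext 152.4 98.4 (70, 38) long axis deg 178.2
```

View pics/seg_top.png

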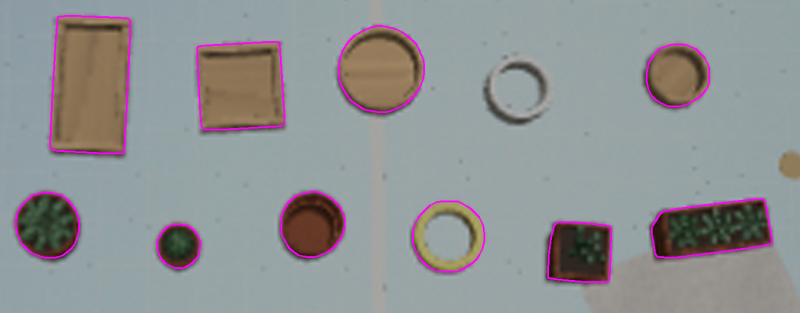

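View pics/seg_scene.png

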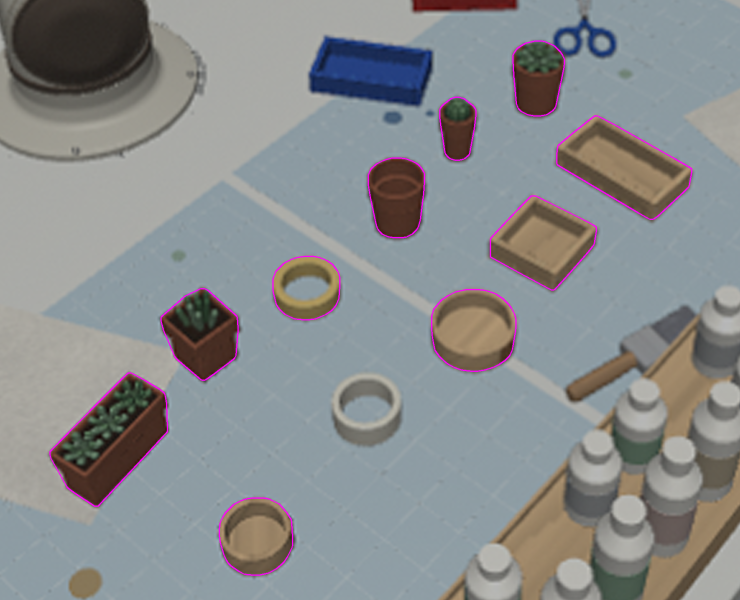

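```bash
cat > plan.py <<'E'
import sys, numpy as np
# plan.py x y z ang  X Y Z ANG  n  grip : cosine-ramped rows from commanded pose to target (world mm, deg of jaw axis)
a=[float(v) for v in sys.argv[1:]]; p=np.array(a[:3]);q=np.array(a[4:7]);n=int(a[8]);g=a[9]
def rot(t):
    t=np.radians(t); y=np.array([np.cos(t),np.sin(t),0]); z=np.array([0,0,-1.]); return np.c_[np.cross(y,z),y,z]
cur=p.copy(); ca=a[3]; k=0
def s(u): # trapezoid-ish smoothstep
    return u*u*(3-2*u)
while k<n:
    m=min(12,n-k); R=rot(ca); rows=[]
    for i in range(1,m+1):
        u=s((k+i)/n); w=p+(q-p)*u; ang=a[3]+(a[7]-a[3])*u
        d=R.T@(w-cur); rows.append([g,*[round(float(v),1) for v in d],round(float(np.radians(ca-ang)),3)])
    print("["+str(rows).replace(" ","")+"]")
    cur=cur+R@np.array(rows[-1][1:4]); ca-=np.degrees(rows[-1][4]); k+=m
    print("cmd now",cur.round(2),round(float(ca),3))
E
python3 plan.py 200.84 538.75 242.27 69.557 454 -335 200 7.7 24 80
```

```text
[[[80.0,-2.7,-3.7,0.2,0.005],[80.0,-10.7,-14.4,0.8,0.021],[80.0,-23.3,-31.4,1.8,0.046],[80.0,-40.2,-54.1,3.1,0.08],[80.0,-60.8,-81.9,4.7,0.121],[80.0,-84.7,-114.1,6.6,0.169],[80.0,-111.5,-150.1,8.7,0.222],[80.0,-140.6,-189.3,11.0,0.28],[80.0,-171.6,-231.1,13.4,0.342],[80.0,-204.0,-274.7,15.9,0.406],[80.0,-237.4,-319.6,18.5,0.472],[80.0,-271.2,-365.1,21.1,0.54]]]
cmd now [327.44 101.92 221.17] 38.617
[[[80.0,-52.4,-21.7,2.7,0.067],[80.0,-104.1,-43.1,5.3,0.134],[80.0,-154.4,-63.8,7.8,0.198],[80.0,-202.4,-83.7,10.2,0.26],[80.0,-247.5,-102.4,12.5,0.318],[80.0,-289.0,-119.5,14.6,0.371],[80.0,-326.1,-134.8,16.4,0.419],[80.0,-358.1,-148.1,18.0,0.46],[80.0,-384.2,-158.9,19.4,0.493],[80.0,-403.8,-167.0,20.3,0.518],[80.0,-416.1,-172.0,21.0,0.534],[80.0,-420.4,-173.8,21.2,0.54]]]
cmd now [ 454.02 -335.02  199.97] 7.678
```

Request:
arm_command:
  commands:
    - [[80,-3,-4,0,0.005],[80,-11,-14,1,0.02],[80,-23,-31,2,0.05],[80,-40,-54,3,0.08],[80,-61,-82,5,0.12],[80,-85,-114,7,0.17],[80,-112,-150,9,0.22],[80,-141,-189,11,0.28],[80,-172,-231,13,0.34],[80,-204,-275,16,0.41],[80,-237,-320,18,0.47],[80,-271,-365,21,0.54]]
  grip_force: 40

```text
time: 1.8
ee_pos: [326.9, 100.3, 221.4]
tool_rot: [[-0.622, 0.783, 0.001], [0.783, 0.622, -0.0], [-0.001, 0.001, -1.0]]
ft_force: [0.9, 0.1, -0.4]
finger_gap: 0.938
```

Request:
arm_command:
  commands:
    - [[80,-52,-22,3,0.07],[80,-104,-43,5,0.13],[80,-154,-64,8,0.2],[80,-202,-84,10,0.26],[80,-247,-102,12,0.32],[80,-289,-119,15,0.37],[80,-326,-135,16,0.42],[80,-358,-148,18,0.46],[80,-384,-159,19,0.49],[80,-404,-167,20,0.52],[80,-416,-172,21,0.53],[80,-421,-174,21,0.54]]

```text
time: 3.3
ee_pos: [454.1, -335.3, 200.2]
tool_rot: [[-0.133, 0.991, -0.0], [0.991, 0.133, 0.0], [0.0, -0.0, -1.0]]
ft_force: [-0.2, -0.1, -0.2]
finger_gap: 0.938
```

```bash
python3 - <<'E'
from seg import *
s=cams.get_image("scene");d=cams.get_image("top")
measure(s,"scene",["boxL","boxS","large","small","tubL"]); measure(d,"top",["large","small","tubL","boxS","boxL"])
a=cv2.resize(s["img"][200:380,40:260],None,fx=3,fy=3);b=cv2.resize(d["img"][150:300,340:500],None,fx=3,fy=3)
cv2.imwrite("pics/p1.png",a);cv2.imwrite("pics/p1t.png",b)
E
```

```text
scene boxL top [599.9 298.5] foot [598.5 301.5] ext 152.7 98.5 (70, 38) long axis deg 178.1
scene boxS top [600.4 144.2] foot [597.9 146.8] ext 105.9 96.3 (43, 43) long axis deg 93.8
scene large top [445.2 336.8] foot [443.5 339.1] width 61.9 64
scene small top [424.8 209.5] foot [425.  209.1] width 42.2 44
scene tubL top [ 6.198e+02 -5.000e-01] foot [617.1   2.8] width 86.2 88
top large top [446.5 332.2] foot [450.7 334.4] width 61.3 64
top small top [427.3 203.5] foot [431.6 203.7] width 42.3 44
top tubL top [619.6  -1.4] foot [623.6  -3. ] width 87.4 88
top boxS top [600.  143.4] foot [603.8 142.3] ext 89.1 85.2 (43, 43) long axis deg 3.8
top boxL top [599.9 295.9] foot [603.5 297.3] ext 142.9 76.0 (70, 38) long axis deg 178.2
```

View pics/p1.png

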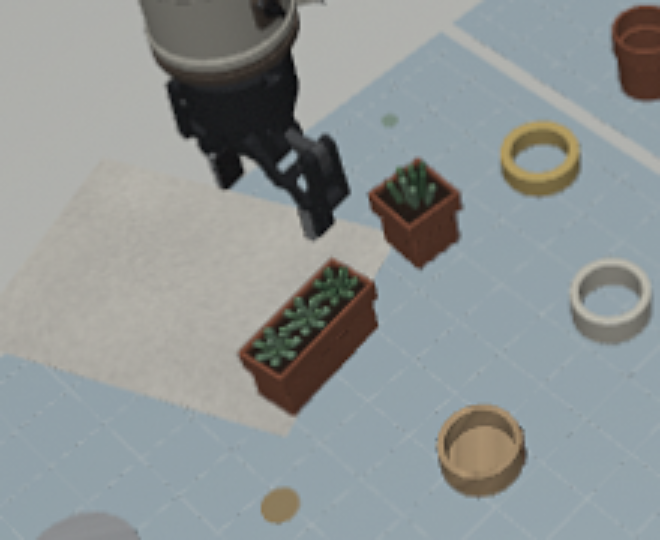

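```bash
python3 plan.py 454.1 -335.3 200.2 7.65 454 -335 42 7.7 12 80
```

```text
[[[80.0,0.0,-0.0,3.1,-0.0],[80.0,0.0,-0.0,11.7,-0.0],[80.0,0.0,-0.0,24.7,-0.0],[80.0,0.1,-0.0,41.0,-0.0],[80.0,0.1,-0.0,59.5,-0.0],[80.0,0.2,-0.0,79.1,-0.0],[80.0,0.2,-0.0,98.7,-0.001],[80.0,0.2,-0.0,117.2,-0.001],[80.0,0.3,-0.0,133.5,-0.001],[80.0,0.3,-0.1,146.5,-0.001],[80.0,0.3,-0.1,155.1,-0.001],[80.0,0.3,-0.1,158.2,-0.001]]]
cmd now [ 453.96 -335.02   42.  ] 7.707
```

Request:
arm_command:
  commands:
    - [[80,0,0,4,0],[80,0,0,14,0],[80,0,0,30,0],[80,0,0,50,0],[80,0,0,72,0],[80,0,0,94,0],[80,0,0,115,0],[80,0,0,133,0],[80,0,0,147,0],[80,0,0,155,0],[80,0,0,158,0],[80,0,0,158,0]]

```text
time: 4.9
ee_pos: [454.3, -335.3, 42.6]
tool_rot: [[-0.134, 0.991, 0.0], [0.991, 0.134, -0.0], [-0.0, 0.0, -1.0]]
ft_force: [-0.1, 0.4, -0.4]
finger_gap: 0.936
```

Request:
arm_command:
  commands:
    - [[70,0,0,0,0],[60,0,0,0,0],[54,0,0,0,0],[50,0,0,0,0],[46,0,0,0,0],[40,0,0,0,0],[40,0,0,0,0],[40,0,0,0,0]]

```text
time: 5.9
ee_pos: [454.0, -335.2, 42.5]
tool_rot: [[-0.134, 0.991, -0.0], [0.991, 0.134, -0.0], [-0.0, -0.0, -1.0]]
ft_force: [-4.5, 0.3, 5.8]
finger_gap: 0.53
```

Request:
arm_command:
  commands:
    - [[40,0,0,-1,0],[40,0,0,-4,0],[40,0,0,-10,0],[40,0,0,-20,0],[40,0,0,-35,0],[40,0,0,-52,0],[40,0,0,-70,0],[40,0,0,-88,0],[40,0,0,-104,0],[40,0,0,-115,0],[40,0,0,-119,0],[40,0,0,-120,0]]
  grip_force: 50

```text
time: 7.4
ee_pos: [454.1, -335.1, 162.2]
tool_rot: [[-0.134, 0.991, -0.0], [0.991, 0.134, 0.0], [0.0, -0.0, -1.0]]
ft_force: [-0.6, -0.1, -3.0]
finger_gap: 0.532
```

```bash
python3 - <<'E'
from seg import *
s=cams.get_image("scene")
cv2.imwrite("pics/p2.png",cv2.resize(s["img"][150:380,40:260],None,fx=2.5,fy=2.5)); print(manip.observe()["ft_force"])
E
python3 plan.py 454.1 -335.2 162.4 7.7 600 297 170 88.2 36 40
```

```text
[ 0.31516451 -1.11192703 -3.85275202]
[[[40.0,1.4,0.5,-0.0,-0.003],[40.0,5.4,2.0,-0.1,-0.013],[40.0,11.9,4.5,-0.1,-0.028],[40.0,20.8,7.9,-0.3,-0.048],[40.0,31.9,12.0,-0.4,-0.074],[40.0,45.0,17.0,-0.6,-0.104],[40.0,59.9,22.6,-0.8,-0.139],[40.0,76.6,28.9,-1.0,-0.177],[40.0,94.8,35.8,-1.2,-0.22],[40.0,114.5,43.2,-1.4,-0.265],[40.0,135.4,51.1,-1.7,-0.313],[40.0,157.4,59.4,-2.0,-0.364]]]
cmd now [ 491.87 -171.26  164.4 ] 28.556
[[[40.0,18.3,16.3,-0.3,-0.053],[40.0,37.2,33.1,-0.6,-0.108],[40.0,56.7,50.3,-0.9,-0.164],[40.0,76.5,67.9,-1.2,-0.222],[40.0,96.6,85.7,-1.5,-0.28],[40.0,116.8,103.6,-1.8,-0.338],[40.0,137.0,121.5,-2.1,-0.397],[40.0,157.1,139.3,-2.4,-0.455],[40.0,177.0,156.9,-2.7,-0.512],[40.0,196.4,174.2,-3.0,-0.569],[40.0,215.4,191.0,-3.3,-0.624],[40.0,233.7,207.2,-3.6,-0.677]]]
cmd now [562.16 133.05 168.  ] 67.345
[[[40.0,3.9,23.2,-0.3,-0.051],[40.0,7.7,45.2,-0.6,-0.099],[40.0,11.2,65.9,-0.8,-0.144],[40.0,14.5,85.2,-1.0,-0.187],[40.0,17.5,102.7,-1.2,-0.225],[40.0,20.2,118.5,-1.4,-0.26],[40.0,22.5,132.3,-1.6,-0.29],[40.0,24.5,143.9,-1.7,-0.316],[40.0,26.1,153.3,-1.9,-0.336],[40.0,27.3,160.2,-1.9,-0.351],[40.0,28.0,164.4,-2.0,-0.361],[40.0,28.2,165.9,-2.0,-0.364]]]
cmd now [600.04 297.02 170.  ] 88.201
```

View pics/p2.png

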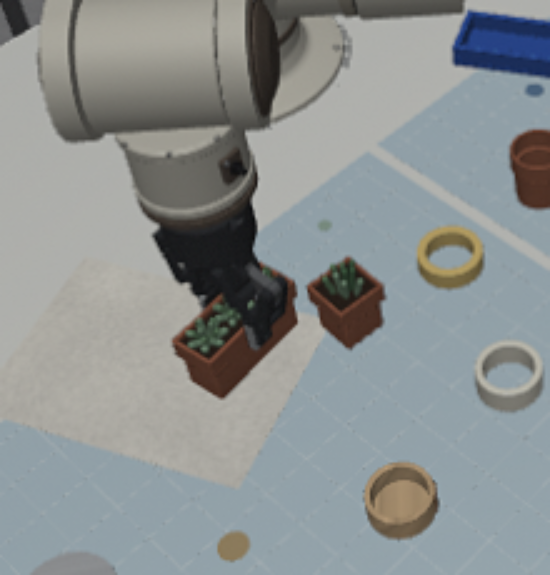

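Request:
arm_command:
  commands:
    - [[40,1,0,0,0],[40,5,2,0,-0.01],[40,12,4,0,-0.03],[40,21,8,0,-0.05],[40,32,12,0,-0.07],[40,45,17,-1,-0.1],[40,60,23,-1,-0.14],[40,77,29,-1,-0.18],[40,95,36,-1,-0.22],[40,114,43,-1,-0.26],[40,135,51,-2,-0.31],[40,157,59,-2,-0.364]]

```text
time: 8.95
ee_pos: [491.9, -170.2, 164.4]
tool_rot: [[-0.481, 0.877, 0.0], [0.877, 0.481, -0.0], [-0.0, 0.0, -1.0]]
ft_force: [-0.1, 0.1, -4.4]
finger_gap: 0.532
```

Request:
arm_command:
  commands:
    - [[40,18,16,0,-0.05],[40,37,33,-1,-0.11],[40,57,50,-1,-0.16],[40,77,68,-1,-0.22],[40,97,86,-2,-0.28],[40,117,104,-2,-0.34],[40,137,122,-2,-0.4],[40,157,139,-2,-0.455],[40,177,157,-3,-0.51],[40,196,174,-3,-0.57],[40,215,191,-3,-0.62],[40,234,207,-4,-0.677]]

```text
time: 10.45
ee_pos: [561.3, 134.6, 168.2]
tool_rot: [[-0.924, 0.382, -0.0], [0.382, 0.924, -0.0], [0.0, -0.0, -1.0]]
ft_force: [1.0, -0.2, -3.4]
finger_gap: 0.526
```

Request:
arm_command:
  commands:
    - [[40,4,23,0,-0.05],[40,8,45,-1,-0.1],[40,11,66,-1,-0.145],[40,14,85,-1,-0.19],[40,17,103,-1,-0.225],[40,20,118,-1,-0.26],[40,23,132,-2,-0.29],[40,25,144,-2,-0.32],[40,26,153,-2,-0.34],[40,27,160,-2,-0.35],[40,28,164,-2,-0.36],[40,28,166,-2,-0.364]]

```text
time: 11.95
ee_pos: [599.7, 296.9, 170.3]
tool_rot: [[-1.0, 0.031, -0.0], [0.031, 1.0, -0.0], [0.0, -0.0, -1.0]]
ft_force: [-0.2, -0.3, -4.0]
finger_gap: 0.53
```

```bash
python3 - <<'E'
from seg import *
s=cams.get_image("scene");d=cams.get_image("top"); o=manip.observe()
print(o["ee_pos"],np.degrees(np.arctan2(o["tool_rot"][1,1],o["tool_rot"][0,1])),o["time"])
cv2.imwrite("pics/p3.png",np.hstack([cv2.resize(s["img"][100:240,270:410],(400,400)),cv2.resize(d["img"][110:230,190:310],(400,400))]))
E
```

```text
[599.74244816 296.78016609 170.28938825] 88.19731783497129 12.05
```

View pics/p3.png

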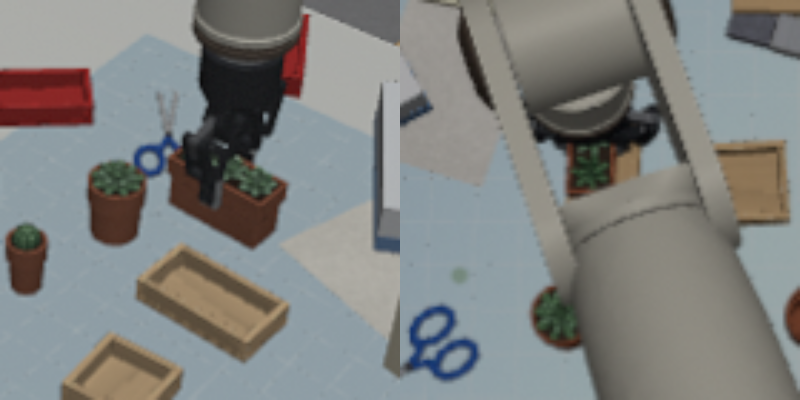

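Request:
arm_command:
  commands:
    - [[40,0,0,3,0],[40,0,0,12,0],[40,0,0,26,0],[40,0,0,43,0],[40,0,0,62,0],[40,0,0,80,0],[40,0,0,96,0],[40,0,0,107,0],[40,0,0,113,0],[40,0,0,117,0],[40,0,0,119,0],[40,0,0,120,0]]

```text
time: 13.55
ee_pos: [599.8, 296.8, 50.5]
tool_rot: [[-1.0, 0.031, 0.0], [0.031, 1.0, 0.0], [-0.0, 0.0, -1.0]]
ft_force: [0.3, -0.2, -3.6]
finger_gap: 0.531
```

```bash
python3 - <<'E'
from seg import *
s=cams.get_image("scene"); o=manip.observe()
print(o["ee_pos"],o["ft_force"],o["torque"])
cv2.imwrite("pics/p4.png",cv2.resize(s["img"][120:260,270:410],(560,560),interpolation=cv2.INTER_CUBIC))
E
```

```text
[599.79838525 296.80961353  50.42983528] [-0.26628295 -0.2892797  -3.96682087] [-0.06477099  0.02080423  0.00574451]
```

View pics/p4.png

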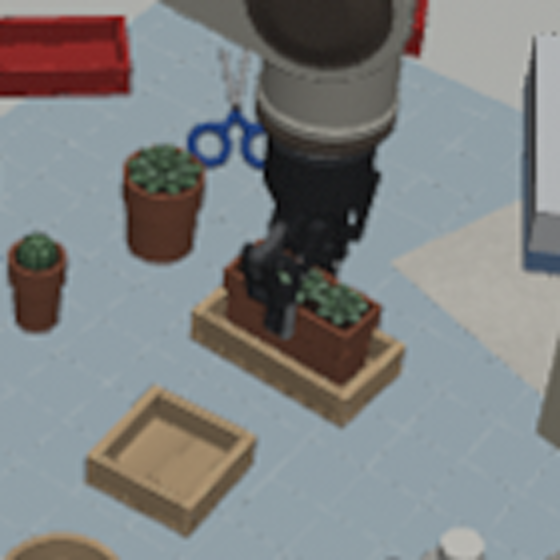

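Request:
arm_command:
  commands:
    - [[40,0,0,0.5,0],[40,0,0,1,0],[40,0,0,1.5,0],[40,0,0,1.8,0],[40,0,0,1.8,0]]

```text
time: 14.22
ee_pos: [599.7, 296.8, 48.6]
tool_rot: [[-1.0, 0.031, 0.0], [0.031, 1.0, -0.0], [-0.0, -0.0, -1.0]]
ft_force: [-0.2, -0.3, -2.5]
finger_gap: 0.529
```

Request:
arm_command:
  commands:
    - [[44,0,0,0.4,0],[46,0,0,0.4,0],[49,0,0,0.4,0],[53,0,0,0.4,0],[60,0,0,0.4,0],[68,0,0,0.4,0],[75,0,0,0.4,0],[75,0,0,-6,0],[75,0,0,-25,0],[75,0,0,-55,0],[75,0,0,-90,0],[75,0,0,-125,0]]

```text
time: 15.72
ee_pos: [599.7, 296.8, 176.3]
tool_rot: [[-1.0, 0.031, 0.001], [0.031, 1.0, 0.0], [-0.001, 0.0, -1.0]]
ft_force: [0.4, -0.1, -0.2]
finger_gap: 0.881
```

```bash
python3 - <<'E'
from seg import *
s=cams.get_image("scene"); o=manip.observe()
print(o["ee_pos"],o["ft_force"],np.degrees(np.arctan2(o["tool_rot"][1,1],o["tool_rot"][0,1])))
cv2.imwrite("pics/p5.png",cv2.resize(s["img"][120:260,270:410],(560,560),interpolation=cv2.INTER_CUBIC))
d=cams.get_image("top")
x=cv2.resize(d["img"][185:235,375:455],None,fx=10,fy=10,interpolation=cv2.INTER_CUBIC); cv2.imwrite("pics/p5t.png",x)
measure(d,"top",["square","tubS","tape"]);measure(s,"scene",["square","tubS","tape","boxS"])
E
python3 plan.py 599.7 296.8 175 88.2 426.5 -196 175 86.9 24 80
```

```text
[600.94650164 297.29990437 181.61312644] [0.47809495 0.23545482 6.30486865] 88.20029972445876
top square top [ 427.  -195.9] foot [ 429.6 -200. ] ext 62.1 59.2 (28, 28) long axis deg 86.9
top tubS top [ 620.1 -311.9] foot [ 623.5 -315.8] width 64.7 65.0
top tape top [446.9 -69.3] foot [449.1 -71.4] width 71.7 72
scene square top [ 422.8 -194.4] foot [ 423.4 -192.5] ext 97.6 74.4 (28, 28) long axis deg 174.3
scene tubS top [ 620.4 -311.4] foot [ 617.8 -309.4] width 65.3 65.0
scene tape top [447.5 -67.9] foot [444.7 -65.4] width 71.0 72
scene boxS top [600.4 144.2] foot [597.9 146.8] ext 105.9 96.3 (43, 43) long axis deg 93.8
[[[80.0,0.8,-2.5,0.0,0.0],[80.0,3.1,-9.8,0.0,0.0],[80.0,6.8,-21.4,0.0,0.001],[80.0,11.7,-36.9,0.0,0.002],[80.0,17.7,-55.8,0.0,0.003],[80.0,24.6,-77.8,0.0,0.004],[80.0,32.4,-102.4,0.0,0.005],[80.0,40.9,-129.1,0.0,0.006],[80.0,49.9,-157.6,0.0,0.007],[80.0,59.3,-187.3,0.0,0.009],[80.0,69.0,-217.9,0.0,0.01],[80.0,78.8,-249.0,0.0,0.011]]]
cmd now [513.12  50.4  175.  ] 87.57
[[[80.0,9.5,-31.2,0.0,0.002],[80.0,18.9,-61.9,0.0,0.003],[80.0,28.0,-91.7,0.0,0.005],[80.0,36.6,-120.3,0.0,0.006],[80.0,44.8,-147.1,0.0,0.007],[80.0,52.3,-171.8,0.0,0.008],[80.0,59.0,-193.8,0.0,0.009],[80.0,64.8,-212.8,0.0,0.01],[80.0,69.6,-228.4,0.0,0.011],[80.0,73.1,-240.0,0.0,0.011],[80.0,75.3,-247.3,0.0,0.012],[80.0,76.1,-249.8,0.0,0.012]]]
cmd now [ 426.49 -195.95  175.  ] 86.882
```

View pics/p5.png

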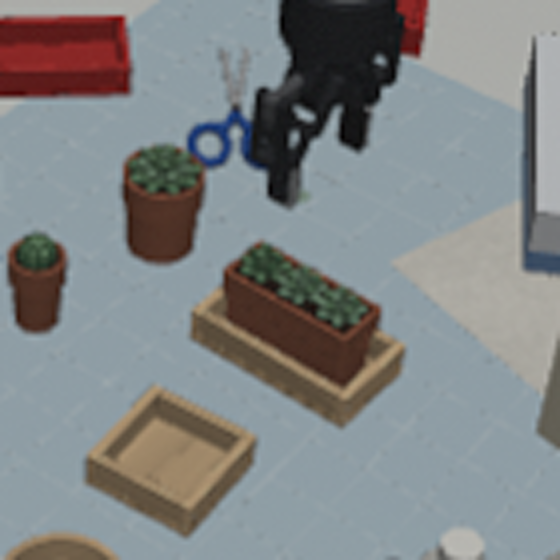

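View pics/p5t.png

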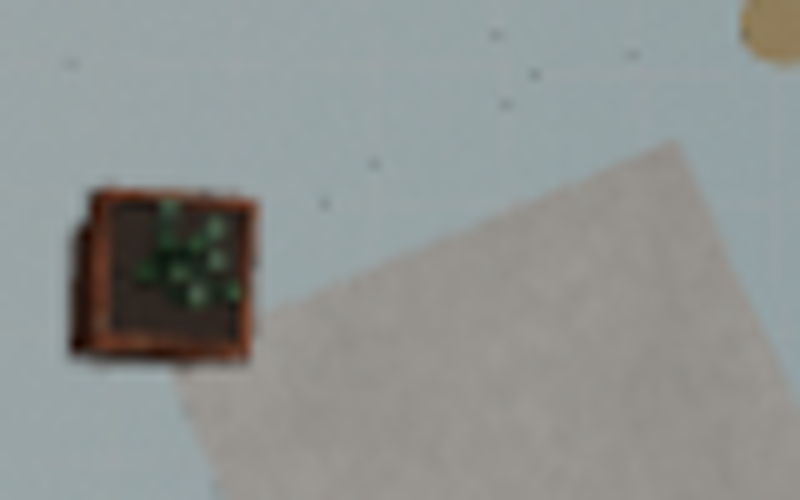

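```bash
python3 - <<'E'
from seg import *
d=cams.get_image("top"); P=plane(d,[[384.5,204],[400.8,205.3],[399.8,221]],66); print(P)
a=P[0]-P[1]; b=P[1]-P[2]; print(np.degrees(np.arctan2(a[1],a[0])),np.degrees(np.arctan2(b[1],b[0])),np.linalg.norm(a),np.linalg.norm(b),(P[0]+P[2])/2)
print(manip.observe()["ee_pos"])
E
python3 plan.py 599.7 296.8 174.5 88.2 426.5 -196 184.5 84.8 22 80
```

```text
[[ 453.13958513 -169.99139981]
 [ 449.33506719 -227.16105175]
 [ 394.59143268 -222.14647307]]
86.19270227671345 -5.233752250688512 57.29610335009423 54.972825272617726 [ 423.8655089  -196.06893644]
[600.4651257  297.11751395 177.04717524]
[[[80.0,0.9,-3.0,-0.1,0.0],[80.0,3.7,-11.6,-0.2,0.001],[80.0,8.0,-25.3,-0.5,0.003],[80.0,13.7,-43.4,-0.9,0.005],[80.0,20.7,-65.5,-1.3,0.008],[80.0,28.8,-90.9,-1.8,0.011],[80.0,37.7,-119.2,-2.4,0.014],[80.0,47.4,-149.7,-3.0,0.018],[80.0,57.6,-181.8,-3.7,0.022],[80.0,68.1,-215.1,-4.3,0.026],[80.0,78.8,-249.0,-5.0,0.03],[80.0,89.5,-282.9,-5.7,0.034]]]
cmd now [501.36  16.85 180.2 ] 86.252
[[[80.0,9.4,-33.6,-0.6,0.004],[80.0,18.5,-66.1,-1.3,0.008],[80.0,27.1,-96.9,-1.9,0.011],[80.0,35.1,-125.4,-2.5,0.015],[80.0,42.3,-151.1,-3.0,0.018],[80.0,48.5,-173.4,-3.4,0.02],[80.0,53.7,-191.8,-3.8,0.022],[80.0,57.5,-205.6,-4.1,0.024],[80.0,59.9,-214.3,-4.2,0.025],[80.0,60.8,-217.3,-4.3,0.025]]]
cmd now [ 426.48 -196.01  184.5 ] 84.82
```

Request:
arm_command:
  commands:
    - [[80,1,-3,0,0],[80,4,-12,0,0],[80,8,-25,0,0],[80,14,-43,-1,0.01],[80,21,-65,-1,0.01],[80,29,-91,-2,0.01],[80,38,-119,-2,0.01],[80,47,-150,-3,0.02],[80,58,-182,-4,0.02],[80,68,-215,-4,0.02],[80,79,-249,-5,0.03],[80,90,-283,-6,0.03]]

```text
time: 17.38
ee_pos: [499.6, 15.1, 179.6]
tool_rot: [[-0.998, 0.062, 0.0], [0.062, 0.998, -0.0], [-0.0, -0.0, -1.0]]
ft_force: [0.0, 0.2, 0.5]
finger_gap: 0.935
```

Request:
arm_command:
  commands:
    - [[80,9,-34,0,0],[80,18,-66,0,0.01],[80,27,-97,0,0.01],[80,35,-125,0,0.01],[80,42,-151,0,0.02],[80,49,-173,0,0.02],[80,54,-192,0,0.02],[80,58,-206,0,0.02],[80,60,-214,0,0.02],[80,61,-217,0,0.02],[80,61,-217,0,0.02]]

```text
time: 18.75
ee_pos: [426.6, -195.9, 179.5]
tool_rot: [[-0.997, 0.081, -0.0], [0.081, 0.997, 0.0], [0.0, 0.0, -1.0]]
ft_force: [-0.3, -0.5, 0.3]
finger_gap: 0.936
```

```bash
python3 - <<'E'
from seg import *
s=cams.get_image("scene"); o=manip.observe()
print(o["ee_pos"],o["ft_force"],np.degrees(np.arctan2(o["tool_rot"][1,1],o["tool_rot"][0,1])))
cv2.imwrite("pics/p6.png",cv2.resize(s["img"][170:310,110:250],(560,560),interpolation=cv2.INTER_CUBIC))
E
```

```text
[ 426.71614146 -195.74389704  179.51315325] [ 0.00294649 -0.15540833 -0.87775007] 85.34879488547995
```

View pics/p6.png

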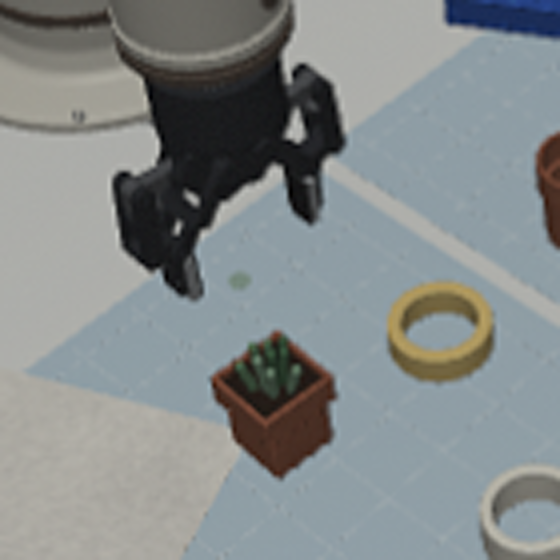

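Request:
arm_command:
  commands:
    - [[80,1,0,4,0],[80,1,0,13,0],[80,1,0,28,0],[80,1,0,46,0],[80,1,0,66,0],[80,1,0,86,0],[80,1,0,104,0],[80,1,0,119,0],[80,1,0,129,0],[80,1,0,134,0],[80,1,0,135.5,0],[80,1,0,135.5,0]]

```text
time: 20.3
ee_pos: [425.8, -196.1, 44.4]
tool_rot: [[-0.997, 0.081, 0.0], [0.081, 0.997, -0.0], [-0.0, -0.0, -1.0]]
ft_force: [0.3, -0.0, 0.2]
finger_gap: 0.939
```

Request:
arm_command:
  commands:
    - [[72,0,0,0,0],[66,0,0,0,0],[62,0,0,0,0],[59,0,0,0,0],[56,0,0,0,0],[50,0,0,0,0],[50,0,0,0,0],[50,0,0,0,0]]

```text
time: 21.3
ee_pos: [425.8, -196.1, 44.4]
tool_rot: [[-0.997, 0.081, 0.0], [0.081, 0.997, -0.0], [-0.0, -0.0, -1.0]]
ft_force: [-0.6, 1.0, 5.9]
finger_gap: 0.646
```

Request:
arm_command:
  commands:
    - [[50,0,0,-1,0],[50,0,0,-4,0],[50,0,0,-10,0],[50,0,0,-20,0],[50,0,0,-35,0],[50,0,0,-52,0],[50,0,0,-70,0],[50,0,0,-88,0],[50,0,0,-104,0],[50,0,0,-115,0],[50,0,0,-119,0],[50,0,0,-120,0]]

```text
time: 22.8
ee_pos: [425.5, -195.9, 163.9]
tool_rot: [[-0.997, 0.081, -0.0], [0.081, 0.997, 0.0], [0.0, 0.0, -1.0]]
ft_force: [0.5, 0.3, -2.7]
finger_gap: 0.642
```

```bash
python3 - <<'E'
from seg import *
s=cams.get_image("scene"); o=manip.observe()
print(o["ee_pos"],o["ft_force"],np.degrees(np.arctan2(o["tool_rot"][1,1],o["tool_rot"][0,1])))
cv2.imwrite("pics/p7.png",cv2.resize(s["img"][130:310,110:290],(560,560),interpolation=cv2.INTER_CUBIC))
E
python3 plan.py 425.6 -196 164.2 85.35 600.3 143.8 165 93.8 24 50
```

```text
[ 425.52054139 -195.92854486  163.78999114] [ 0.03696312  0.26580976 -0.90858958] 85.3352297201112
[[[50.0,-0.7,1.8,-0.0,-0.001],[50.0,-2.9,6.9,-0.0,-0.003],[50.0,-6.3,15.2,-0.0,-0.006],[50.0,-10.9,26.1,-0.1,-0.011],[50.0,-16.4,39.6,-0.1,-0.017],[50.0,-22.9,55.1,-0.1,-0.023],[50.0,-30.1,72.5,-0.2,-0.03],[50.0,-38.0,91.5,-0.2,-0.038],[50.0,-46.4,111.6,-0.3,-0.047],[50.0,-55.1,132.7,-0.3,-0.055],[50.0,-64.1,154.4,-0.4,-0.065],[50.0,-73.3,176.4,-0.4,-0.074]]]
cmd now [512.96 -26.12 164.6 ] 89.59
[[[50.0,-10.7,21.3,-0.0,-0.009],[50.0,-21.3,42.3,-0.1,-0.018],[50.0,-31.6,62.6,-0.1,-0.027],[50.0,-41.5,82.1,-0.2,-0.035],[50.0,-50.7,100.4,-0.2,-0.043],[50.0,-59.2,117.3,-0.3,-0.05],[50.0,-66.8,132.3,-0.3,-0.057],[50.0,-73.4,145.3,-0.3,-0.063],[50.0,-78.7,155.9,-0.4,-0.067],[50.0,-82.7,163.8,-0.4,-0.071],[50.0,-85.2,168.8,-0.4,-0.073],[50.0,-86.1,170.5,-0.4,-0.073]]]
cmd now [600.28 143.76 165.  ] 93.772
```

View pics/p7.png

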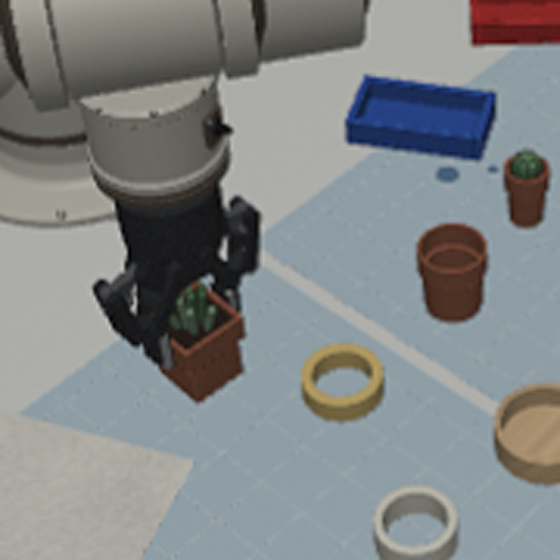

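Request:
arm_command:
  commands:
    - [[50,-1,2,0,0],[50,-3,7,0,0],[50,-6,15,0,-0.01],[50,-11,26,0,-0.01],[50,-16,40,0,-0.02],[50,-23,55,0,-0.02],[50,-30,72,0,-0.03],[50,-38,91,0,-0.04],[50,-46,112,0,-0.05],[50,-55,133,0,-0.055],[50,-64,154,0,-0.065],[50,-73,176,0,-0.074]]

```text
time: 24.35
ee_pos: [513.2, -24.9, 164.0]
tool_rot: [[-1.0, 0.007, -0.0], [0.007, 1.0, -0.0], [0.0, -0.0, -1.0]]
ft_force: [-0.6, -0.7, -2.0]
finger_gap: 0.646
```

Request:
arm_command:
  commands:
    - [[50,-11,21,0,-0.01],[50,-21,42,0,-0.02],[50,-32,63,0,-0.03],[50,-41,82,0,-0.035],[50,-51,100,0,-0.04],[50,-59,117,0,-0.05],[50,-67,132,0,-0.06],[50,-73,145,0,-0.06],[50,-79,156,0,-0.07],[50,-83,164,0,-0.07],[50,-85,169,0,-0.073],[50,-86,171,0,-0.073]]

```text
time: 25.85
ee_pos: [600.0, 144.0, 164.0]
tool_rot: [[-0.998, -0.066, -0.0], [-0.066, 0.998, -0.0], [0.0, -0.0, -1.0]]
ft_force: [0.3, -0.2, -2.4]
finger_gap: 0.647
```

Request:
arm_command:
  commands:
    - [[50,0,0,3,0],[50,0,0,11,0],[50,0,0,24,0],[50,0,0,40,0],[50,0,0,57,0],[50,0,0,73,0],[50,0,0,87,0],[50,0,0,98,0],[50,0,0,105,0],[50,0,0,109,0],[50,0,0,111,0],[50,0,0,112,0]]

```text
time: 27.35
ee_pos: [600.1, 143.9, 52.2]
tool_rot: [[-0.998, -0.065, 0.0], [-0.065, 0.998, -0.0], [-0.0, -0.0, -1.0]]
ft_force: [-0.2, 0.2, -2.1]
finger_gap: 0.646
```

```bash
python3 - <<'E'
from seg import *
s=cams.get_image("scene"); o=manip.observe()
print(o["ee_pos"],o["ft_force"],np.degrees(np.arctan2(o["tool_rot"][1,1],o["tool_rot"][0,1])))
cv2.imwrite("pics/p8.png",cv2.resize(s["img"][150:290,240:380],(560,560),interpolation=cv2.INTER_CUBIC))
E
```

```text
[600.07531843 143.84013009  52.1170794 ] [ 0.08932487 -0.63005258 -2.17355115] 93.75650037027937
```

View pics/p8.png

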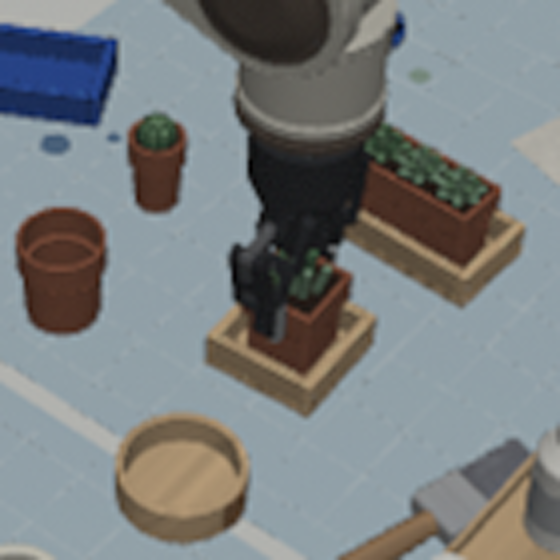

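Request:
arm_command:
  commands:
    - [[50,0,0,0.5,0],[50,0,0,1,0],[50,0,0,1.4,0],[50,0,0,1.8,0],[50,0,0,1.8,0]]

```text
time: 28.02
ee_pos: [600.0, 143.8, 50.4]
tool_rot: [[-0.998, -0.066, 0.0], [-0.066, 0.998, -0.0], [-0.0, -0.0, -1.0]]
ft_force: [-1.9, -0.1, 2.3]
finger_gap: 0.647
```

Request:
arm_command:
  commands:
    - [[54,0,0,0.2,0],[56,0,0,0.2,0],[59,0,0,0.2,0],[63,0,0,0.2,0],[70,0,0,0.2,0],[78,0,0,0.2,0],[82,0,0,0.2,0],[82,0,0,-6,0],[82,0,0,-25,0],[82,0,0,-55,0],[82,0,0,-90,0],[82,0,0,-110,0]]

```text
time: 29.52
ee_pos: [600.5, 143.9, 163.8]
tool_rot: [[-0.998, -0.066, 0.003], [-0.066, 0.998, 0.0], [-0.003, 0.0, -1.0]]
ft_force: [-0.5, -0.5, 0.1]
finger_gap: 0.961
```

Request:
arm_command:
  commands:
    - [[82,0,0,-12,0],[82,0,0,-20,0],[82,0,0,-25,0]]

```text
time: 29.9
ee_pos: [599.9, 143.8, 185.3]
tool_rot: [[-0.998, -0.065, -0.0], [-0.065, 0.998, -0.0], [0.0, -0.0, -1.0]]
ft_force: [-0.8, -0.4, -0.4]
finger_gap: 0.962
```

```bash
python3 - <<'E'
from seg import *
s=cams.get_image("scene"); o=manip.observe()
print(o["ee_pos"],o["ft_force"],np.degrees(np.arctan2(o["tool_rot"][1,1],o["tool_rot"][0,1])))
cv2.imwrite("pics/p9.png",cv2.resize(s["img"][150:290,240:380],(560,560),interpolation=cv2.INTER_CUBIC))
measure(s,"scene",["large","small","empty","tubL","tubS"])
E
python3 plan.py 600.1 143.9 185.4 93.76 447 334 185.4 90 16 84
```

```text
[600.01030264 143.8635332  185.70526357] [-0.0406755   0.39640504  0.2533711 ] 93.75685972399657
scene large none
scene small top [424.8 209.5] foot [425.  209.1] width 42.2 44
scene empty top [450.5  73.6] foot [446.5  78. ] width 61.6 64
scene tubL top [620.   -0.8] foot [617.1   2.8] width 86.3 88
scene tubS top [ 620.4 -311.4] foot [ 617.8 -309.4] width 65.3 65.0
[[[84.0,1.6,2.2,0.0,0.001],[84.0,6.0,8.6,0.0,0.003],[84.0,12.9,18.4,0.0,0.006],[84.0,21.9,31.2,0.0,0.01],[84.0,32.5,46.3,0.0,0.015],[84.0,44.4,63.2,0.0,0.021],[84.0,57.1,81.2,0.0,0.027],[84.0,70.2,99.9,0.0,0.033],[84.0,83.2,118.5,0.0,0.039],[84.0,95.9,136.5,0.0,0.045],[84.0,107.8,153.4,0.0,0.05],[84.0,118.4,168.5,0.0,0.055]]]
cmd now [470.91 304.27 185.4 ] 90.609
[[[84.0,9.6,12.3,0.0,0.005],[84.0,17.1,21.7,0.0,0.008],[84.0,21.9,27.8,0.0,0.01],[84.0,23.6,30.0,0.0,0.011]]]
cmd now [446.99 334.02 185.4 ] 89.978
```

View pics/p9.png

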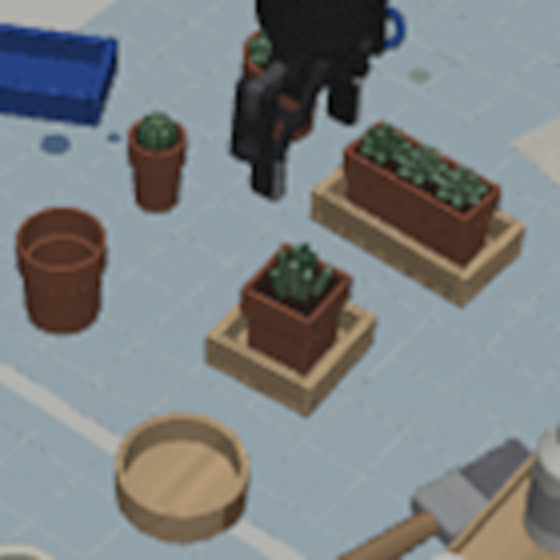

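Request:
arm_command:
  commands:
    - [[84,2,2,0,0],[84,6,9,0,0],[84,13,18,0,0.01],[84,22,31,0,0.01],[84,32,46,0,0.02],[84,44,63,0,0.02],[84,57,81,0,0.03],[84,70,100,0,0.03],[84,83,118,0,0.04],[84,96,136,0,0.04],[84,108,153,0,0.05],[84,118,168,0,0.055]]

```text
time: 31.45
ee_pos: [470.2, 304.9, 185.3]
tool_rot: [[-1.0, -0.011, 0.0], [-0.011, 1.0, -0.0], [-0.0, -0.0, -1.0]]
ft_force: [0.5, -0.2, -0.0]
finger_gap: 0.988
```

Request:
arm_command:
  commands:
    - [[84,10,12,0,0],[84,17,22,0,0.01],[84,22,27,0,0.01],[84,24,29.5,0,0.01],[84,24,29.5,0,0.01]]

```text
time: 32.08
ee_pos: [447.0, 332.9, 185.2]
tool_rot: [[-1.0, -0.001, -0.0], [-0.001, 1.0, -0.0], [0.0, -0.0, -1.0]]
ft_force: [-0.5, 0.2, 0.1]
finger_gap: 0.985
```

```bash
python3 - <<'E'
from seg import *
s=cams.get_image("scene"); o=manip.observe()
print(o["ee_pos"],o["ft_force"],np.degrees(np.arctan2(o["tool_rot"][1,1],o["tool_rot"][0,1])))
cv2.imwrite("pics/p10.png",cv2.resize(s["img"][70:230,240:400],(560,560),interpolation=cv2.INTER_CUBIC))
E
```

```text
[447.11453441 332.79022088 185.17443689] [0.77898218 0.14978076 0.82738933] 90.01766316362084
```

View pics/p10.png

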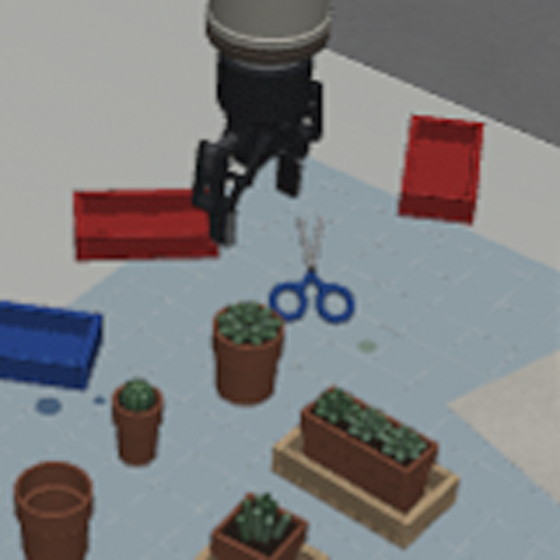

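Request:
arm_command:
  commands:
    - [[85,0,0.7,4,0],[85,0,0.7,13,0],[85,0,0.7,28,0],[85,0,0.7,46,0],[85,0,0.7,64,0],[85,0,0.7,82,0],[85,0,0.7,98,0],[85,0,0.7,112,0],[85,0,0.7,123,0],[85,0,0.7,131,0],[85,0,0.7,135,0],[85,0,0.7,136,0]]

```text
time: 33.62
ee_pos: [447.0, 333.7, 49.2]
tool_rot: [[-1.0, -0.001, 0.0], [-0.001, 1.0, 0.0], [-0.0, 0.0, -1.0]]
ft_force: [-0.8, 0.4, -0.3]
finger_gap: 0.996
```

Request:
arm_command:
  commands:
    - [[80,0,0,0,0],[75,0,0,0,0],[71,0,0,0,0],[68,0,0,0,0],[65,0,0,0,0],[58,0,0,0,0],[58,0,0,0,0],[58,0,0,0,0]]

```text
time: 34.62
ee_pos: [447.1, 333.6, 49.6]
tool_rot: [[-1.0, -0.001, 0.0], [-0.001, 1.0, -0.0], [-0.0, -0.0, -1.0]]
ft_force: [-1.5, -2.5, 7.0]
finger_gap: 0.733
```

Request:
arm_command:
  commands:
    - [[58,0,0,-1,0],[58,0,0,-4,0],[58,0,0,-10,0],[58,0,0,-20,0],[58,0,0,-35,0],[58,0,0,-52,0],[58,0,0,-70,0],[58,0,0,-88,0],[58,0,0,-104,0],[58,0,0,-115,0],[58,0,0,-119,0],[58,0,0,-120,0]]

```text
time: 36.12
ee_pos: [446.8, 333.6, 169.0]
tool_rot: [[-1.0, -0.001, -0.0], [-0.001, 1.0, -0.0], [0.0, -0.0, -1.0]]
ft_force: [0.1, -0.0, -3.2]
finger_gap: 0.735
```

```bash
python3 - <<'E'
from seg import *
s=cams.get_image("scene"); o=manip.observe()
print(o["ee_pos"],o["ft_force"],np.degrees(np.arctan2(o["tool_rot"][1,1],o["tool_rot"][0,1])))
cv2.imwrite("pics/p11.png",cv2.resize(s["img"][70:230,240:400],(560,560),interpolation=cv2.INTER_CUBIC))
E
python3 plan.py 447.1 333.5 169 90 620 -1 175 90 24 58
```

```text
[446.81163504 333.63610267 168.89478239] [ 1.03204757 -0.7427977  -3.52712614] 90.02901872483375
[[[58.0,-0.9,-1.7,-0.0,0.0],[58.0,-3.4,-6.6,-0.1,0.0],[58.0,-7.4,-14.4,-0.3,0.0],[58.0,-12.8,-24.8,-0.4,0.0],[58.0,-19.4,-37.5,-0.7,0.0],[58.0,-27.0,-52.3,-0.9,0.0],[58.0,-35.5,-68.8,-1.2,0.0],[58.0,-44.8,-86.7,-1.6,0.0],[58.0,-54.7,-105.8,-1.9,0.0],[58.0,-65.0,-125.8,-2.3,0.0],[58.0,-75.7,-146.4,-2.6,0.0],[58.0,-86.4,-167.2,-3.0,0.0]]]
cmd now [533.5 166.3 172. ] 90.0
[[[58.0,-10.8,-20.9,-0.4,0.0],[58.0,-21.5,-41.5,-0.7,0.0],[58.0,-31.8,-61.5,-1.1,0.0],[58.0,-41.7,-80.6,-1.4,0.0],[58.0,-51.0,-98.5,-1.8,0.0],[58.0,-59.5,-115.0,-2.1,0.0],[58.0,-67.1,-129.8,-2.3,0.0],[58.0,-73.7,-142.5,-2.6,0.0],[58.0,-79.1,-152.9,-2.7,0.0],[58.0,-83.1,-160.7,-2.9,0.0],[58.0,-85.6,-165.6,-3.0,0.0],[58.0,-86.5,-167.3,-3.0,0.0]]]
cmd now [620.  -1. 175.] 90.0
```

View pics/p11.png

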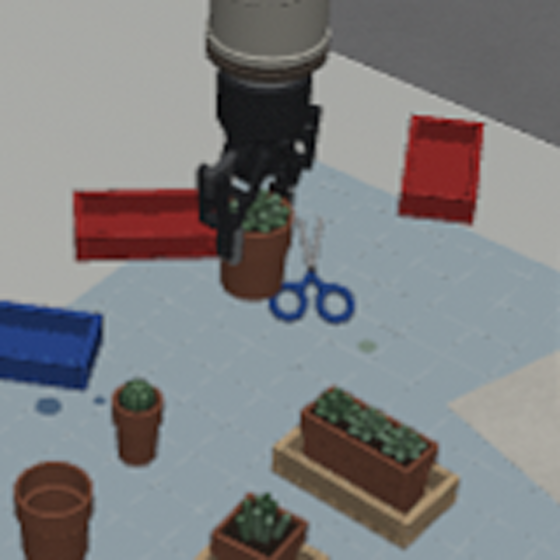

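```bash
python3 - <<'E'
from seg import *
s=cams.get_image("scene");d=cams.get_image("top")
cv2.imwrite("pics/p12.png",np.hstack([cv2.resize(s["img"][115:165,290:340],(400,400),interpolation=cv2.INTER_CUBIC),cv2.resize(d["img"][170:250,200:280],(400,400),interpolation=cv2.INTER_CUBIC)]))
# expected axis of upright pot
P=proj(s,[[447,333.5,119],[447,333.5,165],[447,333.5,191]]); print((P-[290,115])*8)
E
```

```text
[[168.93862876 286.36115204]
 [175.29362339 187.60226973]
 [178.99235474 130.02692444]]
```

View pics/p12.png

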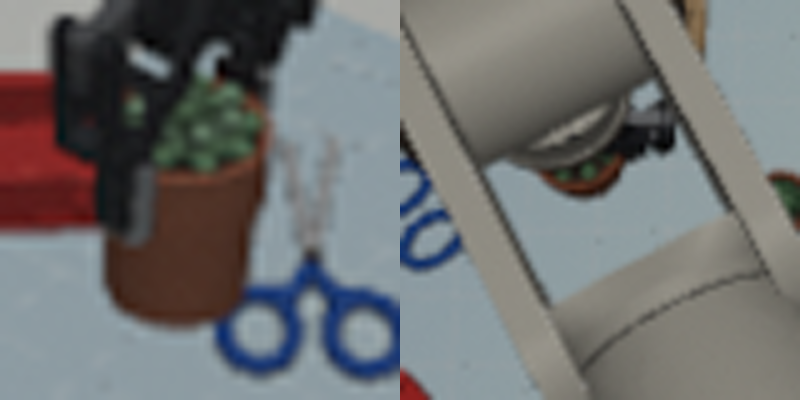

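```bash
python3 - <<'E'
from seg import *
d=cams.get_image("top")
for z in (191,165,119): print(z,plane(d,[[236.6,208.9]],z))
print(proj(d,[[447-32,333.5,165],[447-27,333.5,119]]))
E
```

```text
191 [[410.14766656 326.09188715]]
165 [[414.29254816 328.48140566]]
119 [[421.62580023 332.70901535]]
[[235.03942672 208.66398973]
 [236.34812091 209.38451112]]
```

Request:
arm_command:
  commands:
    - [[58,-1,-2,-2,0],[58,-3,-7,-5,0],[58,-7,-14,-9,0],[58,-13,-25,-13,0],[58,-19,-38,-17,0],[58,-27,-52,-20,0],[58,-36,-69,-22,0],[58,-45,-87,-24,0],[58,-55,-106,-25,0],[58,-65,-126,-25,0],[58,-76,-146,-25,0],[58,-86,-167,-25,0]]

```text
time: 37.83
ee_pos: [533.6, 165.1, 194.2]
tool_rot: [[-1.0, -0.0, -0.0], [-0.0, 1.0, -0.0], [0.0, -0.0, -1.0]]
ft_force: [-0.8, 0.9, -4.4]
finger_gap: 0.737
```

Request:
arm_command:
  commands:
    - [[58,-11,-21,0,0],[58,-22,-42,0,0],[58,-32,-62,0,0],[58,-42,-81,0,0],[58,-51,-99,0,0],[58,-60,-115,0,0],[58,-67,-130,0,0],[58,-74,-142,0,0],[58,-79,-153,0,0],[58,-83,-161,0,0],[58,-86,-166,0,0],[58,-87,-168,0,0]]

```text
time: 39.33
ee_pos: [620.2, -1.3, 194.2]
tool_rot: [[-1.0, -0.001, -0.0], [-0.001, 1.0, -0.0], [0.0, -0.0, -1.0]]
ft_force: [-0.2, -0.2, -3.5]
finger_gap: 0.735
```

Request:
arm_command:
  commands:
    - [[58,0,0,3,0],[58,0,0,12,0],[58,0,0,26,0],[58,0,0,43,0],[58,0,0,61,0],[58,0,0,77,0],[58,0,0,90,0],[58,0,0,99,0],[58,0,0,104,0],[58,0,0,106,0],[58,0,0,106,0]]

```text
time: 40.7
ee_pos: [620.2, -1.2, 88.5]
tool_rot: [[-1.0, -0.001, 0.0], [-0.001, 1.0, -0.0], [-0.0, -0.0, -1.0]]
ft_force: [0.4, -0.5, -3.2]
finger_gap: 0.734
```

```bash
python3 - <<'E'
from seg import *
s=cams.get_image("scene"); d=cams.get_image("top");o=manip.observe()
print(o["ee_pos"],o["ft_force"],np.degrees(np.arctan2(o["tool_rot"][1,1],o["tool_rot"][0,1])))
cv2.imwrite("pics/p13.png",np.hstack([cv2.resize(s["img"][190:310,230:350],(400,400),interpolation=cv2.INTER_CUBIC),cv2.resize(d["img"][120:200,295:375],(400,400),interpolation=cv2.INTER_CUBIC)]))
E
```

```text
[620.29953857  -1.24122617  88.61423372] [-0.48736566  0.66749076 -3.23634607] 90.02930584201066
```

View pics/p13.png

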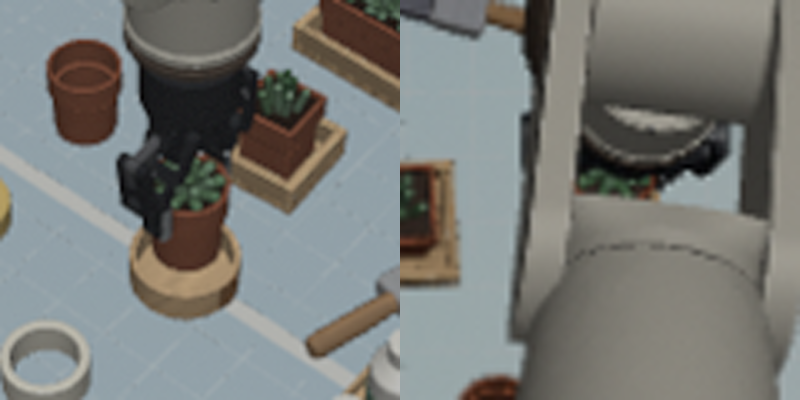

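Request:
arm_command:
  commands:
    - [[58,0,0,3,0],[58,0,0,9,0],[58,0,0,16,0],[58,0,0,22,0],[58,0,0,27,0],[58,0,0,29.5,0],[58,0,0,31,0],[58,0,0,31.5,0],[58,0,0,31.5,0]]

```text
time: 41.92
ee_pos: [620.2, -1.2, 56.8]
tool_rot: [[-1.0, -0.001, 0.0], [-0.001, 1.0, -0.0], [-0.0, -0.0, -1.0]]
ft_force: [-0.3, 0.7, -3.3]
finger_gap: 0.737
```

Request:
arm_command:
  commands:
    - [[58,0,0,0.5,0],[58,0,0,1,0],[58,0,0,1.4,0],[58,0,0,1.7,0],[58,0,0,1.7,0]]

```text
time: 42.55
ee_pos: [620.2, -1.2, 55.6]
tool_rot: [[-1.0, -0.001, 0.0], [-0.001, 1.0, -0.0], [-0.0, -0.0, -1.0]]
ft_force: [-4.3, 0.5, 6.2]
finger_gap: 0.734
```

```bash
python3 - <<'E'
from seg import *
s=cams.get_image("scene"); o=manip.observe()
print(o["ee_pos"],o["ft_force"],o["torque"])
cv2.imwrite("pics/p14.png",cv2.resize(s["img"][220:300,240:320],(560,560),interpolation=cv2.INTER_CUBIC))
E
```

```text
[620.24059537  -1.20891373  55.65982266] [-3.39451363 -0.77153286  5.12831913] [ 0.03839968  0.56215894 -0.03365031]
```

View pics/p14.png

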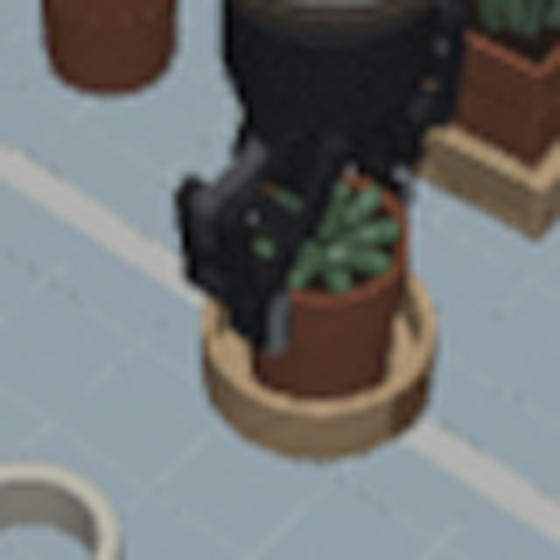

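Request:
arm_command:
  commands:
    - [[58,0,0,-0.3,0],[62,0,0,-0.3,0],[64,0,0,-0.3,0],[66,0,0,-0.3,0],[69,0,0,-0.3,0],[74,0,0,-0.3,0],[80,0,0,-0.3,0],[84,0,0,-0.3,0],[84,0,0,-0.3,0]]

```text
time: 43.72
ee_pos: [620.1, -1.2, 55.3]
tool_rot: [[-1.0, -0.001, -0.0], [-0.001, 1.0, -0.0], [0.0, -0.0, -1.0]]
ft_force: [-0.6, -0.5, 0.8]
finger_gap: 0.984
```

Request:
arm_command:
  commands:
    - [[84,0,0,-3,0],[84,0,0,-12,0],[84,0,0,-26,0],[84,0,0,-44,0],[84,0,0,-64,0],[84,0,0,-84,0],[84,0,0,-102,0],[84,0,0,-117,0],[84,0,0,-127,0],[84,0,0,-130,0]]

```text
time: 44.98
ee_pos: [620.2, -1.2, 185.8]
tool_rot: [[-1.0, -0.001, 0.0], [-0.001, 1.0, -0.0], [-0.0, -0.0, -1.0]]
ft_force: [0.5, -0.1, -0.2]
finger_gap: 0.985
```

```bash
python3 - <<'E'
from seg import *
s=cams.get_image("scene"); d=cams.get_image("top");o=manip.observe()
print(o["ee_pos"],o["ft_force"],o["time"])
cv2.imwrite("pics/p15.png",cv2.resize(s["img"][160:300,220:360],(560,560),interpolation=cv2.INTER_CUBIC))
measure(d,"top",["small","empty","tape"]);measure(s,"scene",["small","empty","tape","tubS"])
E
python3 plan.py 620.2 -1.2 185.6 90 427.3 204.5 185.6 90 20 70
```

```text
[620.09209178  -1.20236429 185.1800245 ] [ 1.08810441 -0.18794128 -0.04654848] 45.075
top small top [427.3 203.5] foot [431.6 203.7] width 42.3 44
top empty top [451.4  78.6] foot [456.3  76.6] width 50.4 64
top tape none
scene small none
scene empty top [448.8  72. ] foot [445.   76.5] width 57.1 64
scene tape top [447.4 -67.9] foot [444.6 -65.5] width 71.1 72
scene tubS top [ 620.4 -311.4] foot [ 617.8 -309.4] width 65.3 65.0
[[[70.0,1.4,1.5,0.0,0.0],[70.0,5.4,5.8,0.0,0.0],[70.0,11.7,12.5,0.0,0.0],[70.0,20.1,21.4,0.0,0.0],[70.0,30.1,32.1,0.0,0.0],[70.0,41.7,44.4,0.0,0.0],[70.0,54.3,58.0,0.0,0.0],[70.0,67.9,72.4,0.0,0.0],[70.0,82.0,87.5,0.0,0.0],[70.0,96.5,102.8,0.0,0.0],[70.0,110.9,118.2,0.0,0.0],[70.0,125.0,133.3,0.0,0.0]]]
cmd now [495.2 132.1 185.6] 90.0
[[[70.0,13.6,14.4,0.0,0.0],[70.0,26.2,28.0,0.0,0.0],[70.0,37.8,40.3,0.0,0.0],[70.0,47.8,51.0,0.0,0.0],[70.0,56.2,59.9,0.0,0.0],[70.0,62.5,66.6,0.0,0.0],[70.0,66.5,70.9,0.0,0.0],[70.0,67.9,72.4,0.0,0.0]]]
cmd now [427.3 204.5 185.6] 90.0
```

View pics/p15.png

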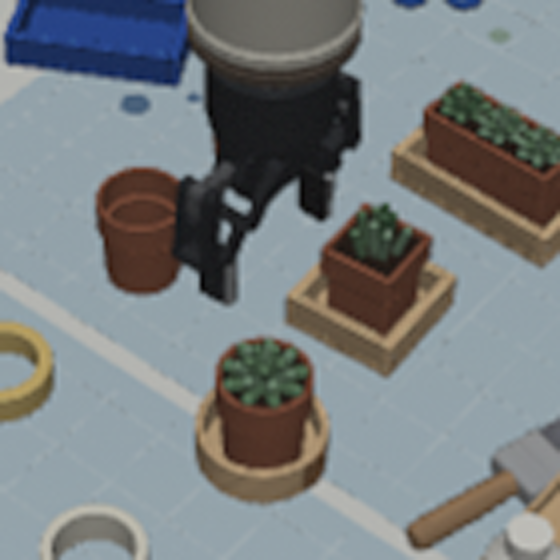

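Request:
arm_command:
  commands:
    - [[70,1,2,0,0],[70,5,6,0,0],[70,12,12,0,0],[70,20,21,0,0],[70,30,32,0,0],[70,42,44,0,0],[70,54,58,0,0],[70,68,72,0,0],[70,82,87,0,0],[70,96,103,0,0],[70,111,118,0,0],[70,125,133,0,0]]

```text
time: 46.58
ee_pos: [494.0, 132.7, 185.3]
tool_rot: [[-1.0, -0.001, -0.0], [-0.001, 1.0, -0.0], [0.0, -0.0, -1.0]]
ft_force: [-0.4, -0.5, 0.6]
finger_gap: 0.823
```

Request:
arm_command:
  commands:
    - [[70,14,14,0,0],[70,26,28,0,0],[70,38,40,0,0],[70,48,51,0,0],[70,56,60,0,0],[70,62,67,0,0],[70,66,71,0,0],[70,68,72.5,0,0],[70,68,72.5,0,0]]

```text
time: 47.7
ee_pos: [427.0, 204.1, 185.3]
tool_rot: [[-1.0, -0.001, -0.0], [-0.001, 1.0, -0.0], [0.0, -0.0, -1.0]]
ft_force: [-0.2, -0.3, 0.1]
finger_gap: 0.818
```

```bash
python3 - <<'E'
from seg import *
s=cams.get_image("scene"); d=cams.get_image("top");o=manip.observe()
print(o["ee_pos"],o["ft_force"],o["time"])
cv2.imwrite("pics/p16.png",cv2.resize(s["img"][100:240,210:350],(560,560),interpolation=cv2.INTER_CUBIC))
E
```

```text
[427.16664773 204.00571911 185.3052057 ] [ 0.05385302 -0.17900044 -0.11590648] 47.8
```

View pics/p16.png

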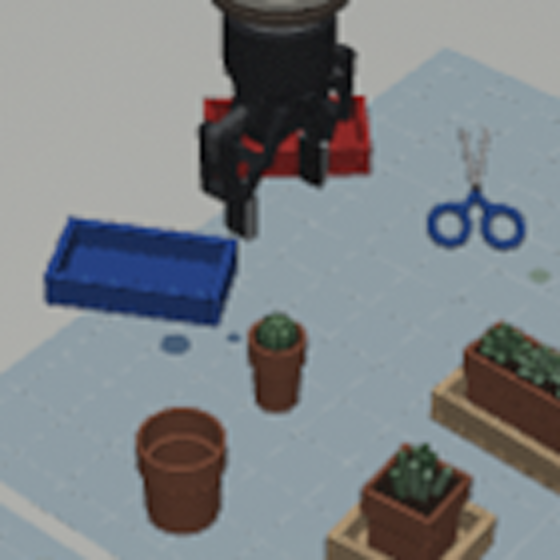

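Request:
arm_command:
  commands:
    - [[70,-0.5,0.5,4,0],[70,-0.5,0.5,14,0],[70,-0.5,0.5,29,0],[70,-0.5,0.5,48,0],[70,-0.5,0.5,68,0],[70,-0.5,0.5,88,0],[70,-0.5,0.5,106,0],[70,-0.5,0.5,121,0],[70,-0.5,0.5,132,0],[70,-0.5,0.5,138,0],[70,-0.5,0.5,141,0],[70,-0.5,0.5,141,0]]

```text
time: 49.3
ee_pos: [427.6, 204.7, 44.4]
tool_rot: [[-1.0, -0.001, 0.0], [-0.001, 1.0, -0.0], [-0.0, -0.0, -1.0]]
ft_force: [-0.8, 0.1, 0.1]
finger_gap: 0.821
```

Request:
arm_command:
  commands:
    - [[60,0,0,0,0],[54,0,0,0,0],[50,0,0,0,0],[47,0,0,0,0],[44,0,0,0,0],[38,0,0,0,0],[38,0,0,0,0],[38,0,0,0,0]]
  grip_force: 35

```text
time: 50.3
ee_pos: [427.6, 204.6, 44.5]
tool_rot: [[-1.0, -0.001, 0.0], [-0.001, 1.0, -0.0], [-0.0, -0.0, -1.0]]
ft_force: [-0.7, -2.7, 5.3]
finger_gap: 0.499
```

Request:
arm_command:
  commands:
    - [[38,0,0,-1,0],[38,0,0,-4,0],[38,0,0,-10,0],[38,0,0,-20,0],[38,0,0,-35,0],[38,0,0,-53,0],[38,0,0,-72,0],[38,0,0,-91,0],[38,0,0,-110,0],[38,0,0,-127,0],[38,0,0,-137,0],[38,0,0,-140,0]]

```text
time: 51.8
ee_pos: [427.6, 204.7, 184.8]
tool_rot: [[-1.0, -0.001, 0.0], [-0.001, 1.0, 0.0], [-0.0, 0.0, -1.0]]
ft_force: [0.4, -0.5, -1.7]
finger_gap: 0.503
```

```bash
python3 - <<'E'
from seg import *
s=cams.get_image("scene"); o=manip.observe()
print(o["ee_pos"],o["ft_force"],o["time"])
cv2.imwrite("pics/p17.png",cv2.resize(s["img"][100:240,210:350],(560,560),interpolation=cv2.INTER_CUBIC))
E
python3 plan.py 427.6 204.6 184.3 90 620.2 -312 190 90 32 38
```

```text
[427.55284727 204.71271021 184.70497986] [ 0.21210752  0.89545702 -1.19905019] 51.85
[[[38.0,-0.6,-1.5,-0.0,0.0],[38.0,-2.2,-5.8,-0.1,0.0],[38.0,-4.8,-12.8,-0.1,0.0],[38.0,-8.3,-22.2,-0.2,0.0],[38.0,-12.6,-33.9,-0.4,0.0],[38.0,-17.8,-47.7,-0.5,0.0],[38.0,-23.6,-63.3,-0.7,0.0],[38.0,-30.1,-80.7,-0.9,0.0],[38.0,-37.1,-99.6,-1.1,0.0],[38.0,-44.7,-119.8,-1.3,0.0],[38.0,-52.6,-141.2,-1.6,0.0],[38.0,-60.9,-163.5,-1.8,0.0]]]
cmd now [488.5  41.1 186.1] 90.0
[[[38.0,-8.6,-23.0,-0.3,0.0],[38.0,-17.4,-46.6,-0.5,0.0],[38.0,-26.4,-70.6,-0.8,0.0],[38.0,-35.4,-94.8,-1.0,0.0],[38.0,-44.4,-119.0,-1.3,0.0],[38.0,-53.4,-143.0,-1.6,0.0],[38.0,-62.2,-166.6,-1.8,0.0],[38.0,-70.8,-189.6,-2.1,0.0],[38.0,-79.1,-211.9,-2.3,0.0],[38.0,-87.0,-233.3,-2.6,0.0],[38.0,-94.6,-253.5,-2.8,0.0],[38.0,-101.6,-272.4,-3.0,0.0]]]
cmd now [ 590.1 -231.3  189.1] 90.0
[[[38.0,-6.5,-17.4,-0.2,0.0],[38.0,-12.3,-33.0,-0.4,0.0],[38.0,-17.5,-46.8,-0.5,0.0],[38.0,-21.8,-58.5,-0.7,0.0],[38.0,-25.3,-67.9,-0.8,0.0],[38.0,-27.9,-74.9,-0.8,0.0],[38.0,-29.5,-79.2,-0.9,0.0],[38.0,-30.1,-80.7,-0.9,0.0]]]
cmd now [ 620.2 -312.   190. ] 90.0
```

View pics/p17.png

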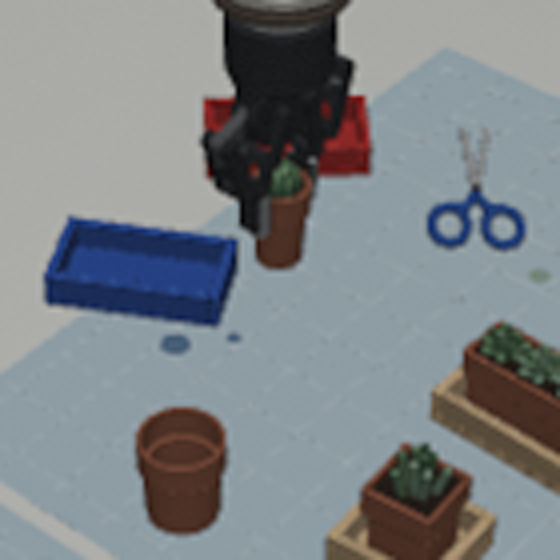

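Request:
arm_command:
  commands:
    - [[38,-1,-2,0,0],[38,-2,-6,0,0],[38,-5,-13,0,0],[38,-8,-22,0,0],[38,-13,-34,0,0],[38,-18,-48,0,0],[38,-24,-63,0,0],[38,-30,-81,0,0],[38,-37,-100,0,0],[38,-45,-120,0,0],[38,-53,-141,0,0],[38,-61,-163,0,0]]

```text
time: 53.35
ee_pos: [488.9, 40.2, 184.3]
tool_rot: [[-1.0, -0.0, -0.0], [-0.0, 1.0, -0.0], [0.0, -0.0, -1.0]]
ft_force: [0.1, 0.3, -0.7]
finger_gap: 0.501
```

Request:
arm_command:
  commands:
    - [[38,-9,-23,0,0],[38,-17,-47,0,0],[38,-26,-71,0,0],[38,-35,-95,0,0],[38,-44,-119,0,0],[38,-53,-143,0,0],[38,-62,-167,0,0],[38,-71,-190,0,0],[38,-79,-212,0,0],[38,-87,-233,0,0],[38,-95,-254,0,0],[38,-102,-272,0,0]]

```text
time: 54.85
ee_pos: [591.2, -231.5, 184.2]
tool_rot: [[-1.0, -0.0, -0.0], [-0.0, 1.0, -0.0], [0.0, -0.0, -1.0]]
ft_force: [0.2, 0.2, -1.0]
finger_gap: 0.507
```

Request:
arm_command:
  commands:
    - [[38,-6,-17,0,0],[38,-12,-33,0,0],[38,-17,-47,0,0],[38,-22,-59,0,0],[38,-25,-68,0,0],[38,-28,-75,0,0],[38,-29,-79,0,0],[38,-30,-81,0,0],[38,-30,-81,0,0]]

```text
time: 55.98
ee_pos: [620.8, -311.1, 184.3]
tool_rot: [[-1.0, -0.001, -0.0], [-0.001, 1.0, -0.0], [0.0, -0.0, -1.0]]
ft_force: [0.5, -0.1, -2.0]
finger_gap: 0.506
```

Request:
arm_command:
  commands:
    - [[38,0,0,3,0],[38,0,0,12,0],[38,0,0,26,0],[38,0,0,43,0],[38,0,0,61,0],[38,0,0,77,0],[38,0,0,89,0],[38,0,0,97,0],[38,0,0,100,0],[38,0,0,100,0]]

```text
time: 57.22
ee_pos: [620.9, -311.3, 84.6]
tool_rot: [[-1.0, -0.001, 0.0], [-0.001, 1.0, -0.0], [-0.0, -0.0, -1.0]]
ft_force: [-1.2, -0.0, 0.6]
finger_gap: 0.502
```

```bash
python3 - <<'E'
from seg import *
s=cams.get_image("scene"); d=cams.get_image("top");o=manip.observe()
print(o["ee_pos"],o["ft_force"],o["time"])
cv2.imwrite("pics/p18.png",np.hstack([cv2.resize(s["img"][280:390,145:255],(400,400),interpolation=cv2.INTER_CUBIC),cv2.resize(d["img"][120:200,380:460],(400,400),interpolation=cv2.INTER_CUBIC)]))
E
```

```text
[ 620.97268205 -311.31812387   84.86815231] [-0.29908398  0.14905655 -1.32365743] 57.325
```

View pics/p18.png

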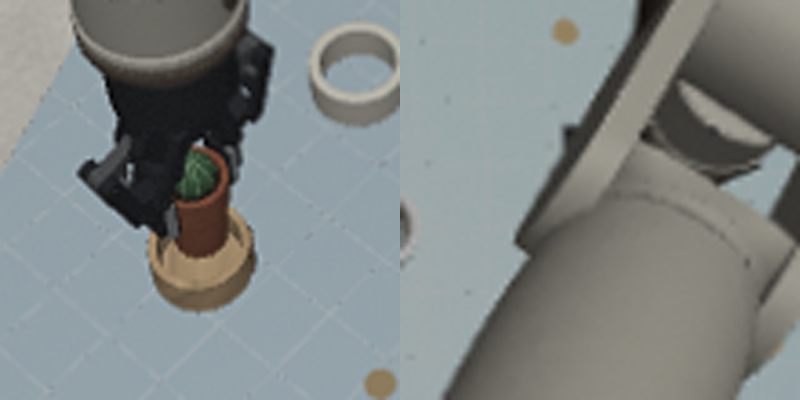

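Request:
arm_command:
  commands:
    - [[38,0,0,3,0],[38,0,0,9,0],[38,0,0,16,0],[38,0,0,22,0],[38,0,0,27,0],[38,0,0,30.5,0],[38,0,0,32,0],[38,0,0,32.5,0],[38,0,0,32.5,0]]

```text
time: 58.45
ee_pos: [620.8, -311.3, 52.0]
tool_rot: [[-1.0, -0.001, 0.0], [-0.001, 1.0, -0.0], [-0.0, -0.0, -1.0]]
ft_force: [-0.2, 0.6, -0.4]
finger_gap: 0.502
```

Request:
arm_command:
  commands:
    - [[38,0,0,0.4,0],[38,0,0,0.8,0],[38,0,0,1.2,0],[38,0,0,1.5,0],[38,0,0,1.5,0]]

```text
time: 59.08
ee_pos: [620.8, -311.2, 50.5]
tool_rot: [[-1.0, -0.001, 0.0], [-0.001, 1.0, -0.0], [-0.0, -0.0, -1.0]]
ft_force: [-0.6, -0.4, 1.9]
finger_gap: 0.505
```

```bash
python3 - <<'E'
from seg import *
s=cams.get_image("scene"); o=manip.observe()
print(o["ee_pos"],o["ft_force"],o["torque"])
cv2.imwrite("pics/p19.png",cv2.resize(s["img"][300:390,155:245],(560,560),interpolation=cv2.INTER_CUBIC))
E
```

```text
[ 620.85254681 -311.25796098   50.54925554] [ 0.14702596 -0.07124154  2.36097672] [0.17750199 0.06300573 0.02184724]
```

View pics/p19.png

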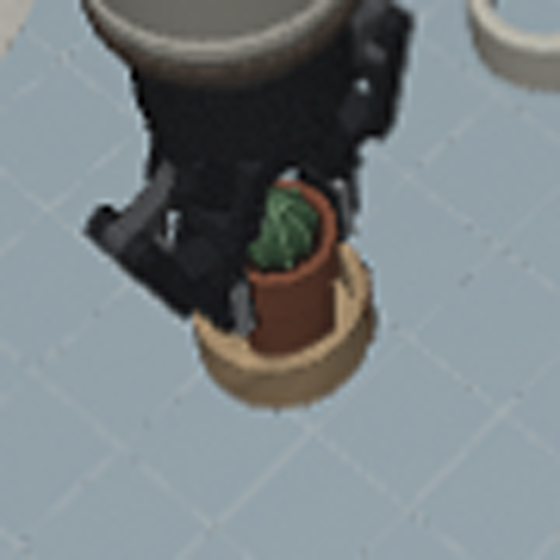

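Request:
arm_command:
  commands:
    - [[41,0,0,0,0],[43,0,0,0,0],[45,0,0,0,0],[48,0,0,0,0],[54,0,0,0,0],[62,0,0,0,0],[70,0,0,0,0],[75,0,0,0,0],[75,0,0,0,0]]

```text
time: 60.25
ee_pos: [620.8, -311.2, 50.3]
tool_rot: [[-1.0, -0.001, -0.0], [-0.001, 1.0, -0.0], [0.0, -0.0, -1.0]]
ft_force: [0.1, 0.6, 0.6]
finger_gap: 0.875
```

Request:
arm_command:
  commands:
    - [[75,0,0,-3,0],[75,0,0,-12,0],[75,0,0,-26,0],[75,0,0,-44,0],[75,0,0,-66,0],[75,0,0,-90,0],[75,0,0,-114,0],[75,0,0,-135,0],[75,0,0,-150,0],[75,0,0,-158,0],[75,0,0,-160,0]]

```text
time: 61.62
ee_pos: [620.8, -311.2, 210.6]
tool_rot: [[-1.0, -0.001, 0.0], [-0.001, 1.0, -0.0], [-0.0, -0.0, -1.0]]
ft_force: [-0.5, -0.2, -0.4]
finger_gap: 0.879
```

Request:
arm_command:
  commands:
    - [[75,5,0,-5,0],[75,20,0,-10,0],[75,45,0,-15,0],[75,75,0,-20,0],[75,105,0,-25,0],[75,135,0,-30,0],[75,160,0,-30,0],[75,175,0,-30,0],[75,180,0,-30,0],[75,180,0,-30,0]]

```text
time: 62.88
ee_pos: [440.9, -311.3, 240.4]
tool_rot: [[-1.0, -0.0, 0.0], [-0.0, 1.0, -0.0], [-0.0, -0.0, -1.0]]
ft_force: [0.1, 0.8, 0.3]
finger_gap: 0.876
```

```bash
python3 - <<'E'
from seg import *
s=cams.get_image("scene"); d=cams.get_image("top");o=manip.observe()
print(o["ee_pos"],o["ft_force"],o["time"])
cv2.imwrite("pics/p20.png",cv2.resize(s["img"][150:390,130:400],None,fx=2.5,fy=2.5,interpolation=cv2.INTER_CUBIC))
cv2.imwrite("pics/p20t.png",cv2.resize(d["img"][130:235,225:455],None,fx=3.4,fy=3.4,interpolation=cv2.INTER_CUBIC))
measure(d,"top",["empty","tape"]);measure(s,"scene",["empty","tape"])
E
```

```text
[ 441.23429168 -311.29299582  240.18212666] [ 0.53671523 -0.9049939   0.16985315] 62.975
top empty top [449.2  73.2] foot [454.3  71. ] width 62.0 64
top tape top [446.9 -69.4] foot [449.  -71.5] width 71.5 72
scene empty top [450.5  73.6] foot [446.5  78. ] width 61.6 64
scene tape top [447.5 -67.9] foot [444.6 -65.4] width 71.0 72
```

View pics/p20.png

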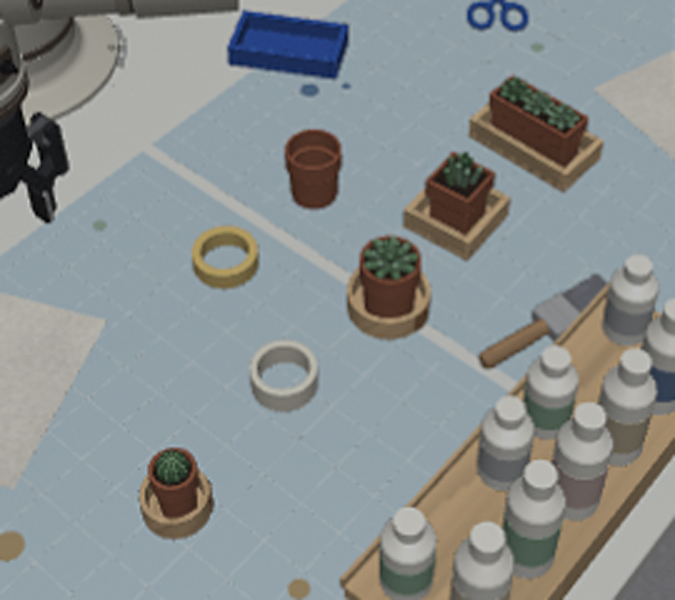

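View pics/p20t.png

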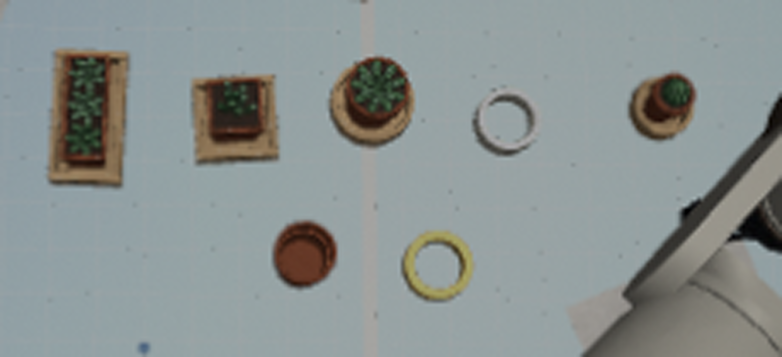

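```bash
python3 -c "
from rig import manip
print(manip.sign_off())"
```

```text
the job is handed in; nothing more can be done
None
```

All four potted succulents are standing in their own planters: long, square, large round, then small round. I signed the job off with the arm clear of everything, at about 63 s of the 99 s allowed.

**Placement:** the last pictures from both cameras show each pot upright and inside its planter. The tool height at each release was within 0.2 mm of the height at grasp plus the 6 mm planter floor, so each pot should be resting on its floor.

**Forces:** readings stayed within about 10 N at every touch-down.

**Empty pot and tape:** both measure within about 0.2 mm of where they started.

**Checks that disagreed:**
- One mid-job measurement put the empty pot about 5 mm away from its place. The arm was covering part of it, and the last measurement was back at the start value.
- The scene camera's first estimates for the round pots were up to 6 mm off the top camera's, because the plants hid the rims. I relied on the top view, and the grasps confirmed it.
- The large pot looked slightly tilted while held. Projecting its expected outline showed no clear tilt, and it stood upright after release.

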